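# Load the dry tube incubator, fold its lid stay, shut it and start it

## Robot

A 7-joint arm with a two-finger parallel gripper is mounted at the origin on the work surface. World frame = base frame: x ahead of the robot, y to its left, z up, the work surface at z = 0. Lengths are in mm, angles in rad, forces in N, time in s.
With the tool pointing down it reaches from about 425 to 875 mm from the base axis. Payload 4.7 kg.
Tool frame: the origin (TCP) lies where the fingers leave the gripper's body, on its centre line; the fingertips stand 73 mm ahead of it and the grasp point (between the pads) lies 54 mm ahead of it; x points along the fingers, y is the direction in which the jaws open and shut, and the axes are right-handed (so a half turn about x gives the same grasp; the last joint's range is limited). The gripper opens to 85 mm and grips with 20 to 120 N. Pads are 22 mm wide; open, the fingers measure 114 mm over their backs; the gripper's body (76 mm by 85 mm) begins 54 mm behind the grasp point. The pads swing forward as they close: fully open they stand 13 mm farther back than shut.
Start: joints at [-1.141, 0.321, -0.07, 1.45, 0.023, 1.371, -0.057], TCP at [262.572, 594.62, 303.949] pointing down, gripper open.
Joint ranges: [-2.86, 2.86], [-0.3, 2.09], [-1.38, 1.24], [0.06, 2.45], [-1.56, 4.7], [0.09, 2.05], [-2.69, 2.69]. Speed limits (rad/s): [2.57, 2.57, 3.14, 3.14, 3.14, 3.14, 3.14].

## Interface

Orientations are given as a unit quaternion [w, x, y, z].
In Python, from station import manip gives the robot as it stands.
- The arm moves only by the shell command python3 -m handwheel 'ROWS' [FORCE]. ROWS is JSON, a list of rows, each a list of 5 numbers: the shift along the tool's x, y, z in mm, then the turn about the tool's x in degrees, then the opening, from 0 (shut) to 1 (fully open). In form: [[x, y, z, roll, fingers], ...]. A call has 1 to 12 rows; each row is the pose to reach, as a shift and turn from the pose measured when the call began, along the tool's axes at that moment; what a row does not reach only later rows make up. A row lasts 1/10 s, in which the tool goes at most 50 mm and 8.59 degrees, less where a joint would pass 70% of its speed; a pose out of reach is approached as far as the arm can. A call with a gripper value outside its range is refused whole. The fingers move at their own pace and stop on an object; FORCE is the grip in N (left out, the last holds). Time passes only in rows, so rows that repeat a pose let the fingers close. It gives the time, the measured TCP pose, the force and the opening at its end, in the units of the state.
- manip.get_state(): the state, without advancing time (a new reading comes with each control period).
- manip.grab_frame(name): name is "scene" or "side" or "wrist"; returns the picture (420x560x3 uint8, blue, green, red); there is no depth.
- manip.get_calibration(name): a dict with "fx", "fy", "cx", "cy" (pixels), "eye" and "rotation" of the camera in the world. Camera axes: x right, y up, looking along -z (the intrinsics and any distortion apply to the point x, -y, -z); pixel columns grow to the right and rows downward; lengths in mm; the calibration is good to about 2 mm. A picture is of the moment at which its call begins: read the wrist's pose just before it. get_calibration takes no time and is no camera call; for the wrist camera it gives the pose at the moment of the call.
- manip.sign_off(): hands the job in, once; it reports no verdict.
Trained networks look in the newest picture that a camera, given by its name, has taken for a name from the list of things; names that differ only in an ending like _2 or _b are one class to them, and where a whole thing is asked for, a point or a joint stands for the part that bears it (a point fixed in the world has none). Each returns a list of dicts, best first, with "p" (0 to 1); they miss things now and then, are a little off and sometimes report something else, mostly with a low value. They report only what shows in the picture. A call takes as long as a camera call. They do not tell look-alikes from the thing itself.
- manip.look_for(target, camera): "point" ([x, y, z] in mm, in world coordinates, good to about 4 mm: the middle of the surface that is visible of it).
The state is a dict: "t": time; "qpos": joint angles; "qvel": joint speeds; "joint_torque": joint torques, N m; "position": TCP position; "orientation": TCP orientation; "wrist_force": force on the tool from outside, world axes, zero at the start; "ft_torque": the same for the moment, N m; "width": finger opening in mm.
Only numpy, scipy, OpenCV 4.12 (cv2) and the standard library are available. Lean on these libraries where they do the work, as an engineer would, in place of code of your own. Each camera call takes 0.05 s, during which the arm holds its last target.

## Task

Open the blue lid of the incubator all the way until its folding stay locks and holds it up by itself, then stand every blue-capped tube from the rack in a small well of the heating block, one tube to a well, and stand the blue-capped jar in the big well; leave the white-capped tube in the rack. Then ease the stay's red knee knob up and forward out of its lock, which lifts the lid slightly as the knee folds, lower the lid gently, without slamming it, until it is fully shut, and last press the green start button. Do not disturb anything else on the bench.

Things in the scene. Friction and masses are not known exactly. Their poses are not given: they have to be found in the camera images.
- incubator: White chest fixed to the bench, 190 (x) x 310 (y) x 118 mm high (rim), with a grey control pod 62 mm wide, as high, on its right (-y). Origin: centre of the chest's underside; its front is -x (to the robot). Chamber inside: x -80 to 50, y -140 to 140 mm; in it a metal block, top at z = 52 mm, with square wells (floor z = 12). The row of wells is at x = -17. The lid shuts flat on the rim.
- lid (a joint): Lid angle, rad: 0 shut, grows as it rises. Blue lid 186 x 310 x 18 mm, 0.6 kg, on a hinge along the incubator's y at its x = 90, z = 118 mm, with 0.2 N m of friction and a soft-close damper (0.25 N m s/rad): left alone it stays above about 1.2 but sinks shut from lower. The stay stops it at 1.40 (stay straight); locked it rests at 1.375 and cannot be pushed down.
- stay_knee (a joint): Unfolding of the stay's knee, rad: 0 lid shut, 2.61 straight, 2.87 locked at its stop. Tied to the lid: 1.9 at lid 1.25, 2.2 at lid 1.345. A light spring takes it to the stop from about 2.25 (lid above 1.355): raise the lid till it stops, let go. Unlock by the knee knob, about 5 N: the lid rises to 1.40, then sinks; folded to 2.0 or less it stays (lid 1.29 or less).
- lid_handle (a point): Middle of the steel handle bar on the lid near its front edge: 12 mm thick, 120 mm long between posts, along the incubator's y, axis 40 mm above the lid's top. Shut, it lies 165 mm in front of and 58 mm above the hinge axis; it circles that axis. Can be pinched from above, a finger either side in x, and followed with the gripper vertical; on the lid's side there are 40 mm for a finger.
- stay_knob (a point): Middle of the stay's red knee knob: round bar 14 mm thick, 53 mm long, along the incubator's y, on the chest's left (+y) side, this point 45 mm out from chest and lid. It circles stay_foot at 83 mm radius: low at the front with the lid shut; locked at incubator x = 41, z = 145 mm. To unlock, pull it up and forward (-x) on that arc, 40 to 45 mm.
- stay_foot (a point): Fixed lower pivot of the stay on the chest's left side, at incubator x = -15, z = 84 mm, given at the y of stay_knob; the pivot axis runs along the incubator's y.
- well_1 (a point): Floor centre of a small square tube well, 38 x 38 mm, 40 mm deep (mouth at z = 52 mm of the incubator).
- well_2 (a point): Floor centre of the second tube well, the same; wells 56 mm apart along the incubator's y.
- well_3 (a point): Floor centre of the third tube well, the same.
- jar_well (a point): Floor centre of the big square well for the jar, 70 x 70 mm, 40 mm deep, the leftmost (+y) well of the row.
- start_top (a point): Centre of the top of the green start button, 28 mm across, on top of the control pod; presses straight down.
- start (a joint): Travel of the start button in m: 0 released, 0.006 fully down (about 5 N); springs back. Counts as pressed beyond 0.004.
- rack: White foam tube rack fixed to the bench, 54 (x) x 212 (y) x 65 mm high, with four square holes 29 mm wide in a row along its y at y = -75, -25, 25, 75 mm; tubes stand in them on a floor at z = 10 mm. Origin: centre of its underside.
- tube_1: Upright closed sample tube 100 mm long, 25 mm across, tan with a paper band and a BLUE cap 28 mm across and 26 mm high at the top; 50 g. Origin: centre of its underside, z along the tube to the cap. Stands in a rack hole, its top 45 mm above the rack. May be absent.
- tube_2: Blue-capped tube like tube_1. May be absent.
- tube_3: Blue-capped tube like tube_1. May be absent.
- blank: The same tube with a WHITE cap, in one of the rack's holes: leave it there.
- jar: Squat brown jar 78 mm high, 62 mm across, with a blue screw cap 50 mm across and 26 mm high on top; about 140 g. Stands on the bench on the other side of the incubator from the rack. Origin: centre of its underside, z up.
- beaker: Glass beaker 80 mm across, 110 mm high: leave alone.
- wash_bottle: White wash bottle 64 mm across, 195 mm high: leave alone.
- pipette_1: Lying white and blue pipette, 310 mm long: leave alone.
- pipette_2: Lying white and grey pipette, 310 mm long: leave alone.
- marker: Lying marker pen, 145 mm long: leave alone.
- forceps: Lying steel forceps, 130 mm long: leave alone.
Not all that is in view belongs to the job. What is shaped like the tube_1 but turquoise is not meant.

How it is judged:
By the outcome, as a careful person would: the job done as asked, in the order asked, and still so for the second after the job is handed in, with the robot touching nothing.
Of tube_1, tube_2, tube_3 only 2 to 3 are there at a start; the rules pass over those that are not, and their reading is None.
At some moment in a run one of jar may be knocked a few centimetres aside while the robot is not near it.
Once in a run the grip may slacken for a moment while it holds something.
It also fails if it takes over 210 s, if anything falls off the work surface, if the arm or the gripper's body presses on something with over 40 N, if the wrist force passes 120 N, or if a joint passes its speed limit or range.

## Working session

There is one attempt and no reset: what is moved stays moved. The work goes in short steps, Python scripts to look and compute and a shell command to move; the robot and the scene stay as the last step left them, time stands still between calls to the robot, and variables do not carry over. Pictures are saved under pics/ and viewed, and the job is handed in when it is done.

```bash
ls -la; mkdir -p pics
python3 - <<'E'
from station import manip
import cv2
s=manip.get_state(); print(s)
for n in ["scene","side","wrist"]:
    cv2.imwrite(f"pics/a_{n}.png",manip.grab_frame(n))
    c=manip.get_calibration(n); print(n,c)
E
```

```text
total 12
drwxr-xr-x  3 agent agent 4096 Dec  6 22:20 .
drwxr-xr-x 23 root  root  4096 Dec  6 22:20 ..
drwxr-xr-x  2 agent agent 4096 Dec  6 22:20 pics
{'t': 0.0, 'qpos': array([-1.14088004,  0.32182514, -0.07005815,  1.45168681,  0.02260182,
        1.37081873, -0.0568847 ]), 'qvel': array([-0.00057733,  0.00208642,  0.00030025, -0.00174796, -0.00018836,
       -0.00010887,  0.00125838]), 'joint_torque': array([ 2.00300719e-04, -4.93586898e+01, -3.81894289e-01, -3.14319456e+01,
        1.31184416e-02,  1.14701691e-02,  1.88883780e-05]), 'position': array([262.44750552, 594.21300206, 302.81585457]), 'orientation': array([ 0.69177638,  0.14526688,  0.69198431, -0.1466311 ]), 'wrist_force': array([0.80971271, 0.95695971, 0.00167576]), 'ft_torque': array([-0.00271598,  0.003455  ,  0.01396287]), 'width': 85.35688461616212}
scene {'fx': 399.7308400316476, 'fy': 399.7308400316476, 'cx': 275.82542255594524, 'cy': 214.32934750362355, 'eye': array([1119.24051402,  393.06331167,  822.21397657]), 'rotation': array([0.44298815, 0.16973593, 0.31509982, 0.82198742])}
side {'fx': 473.40071763175285, 'fy': 473.40071763175285, 'cx': 283.2646534681609, 'cy': 209.4668718104164, 'eye': array([ 151.5066863 , -946.83666513,  846.25088429]), 'rotation': array([ 0.86126414,  0.46749332, -0.09869083, -0.173015  ])}
wrist {'fx': 330.3575555117905, 'fy': 330.3575555117905, 'cx': 278.4798240548735, 'cy': 214.84140292974712, 'eye': array([191.83154853, 625.53866906, 372.25793383]), 'rotation': array([ 0.82826829, -0.12851043, -0.08276799,  0.539079  ])}
```

View pics/a_scene.png

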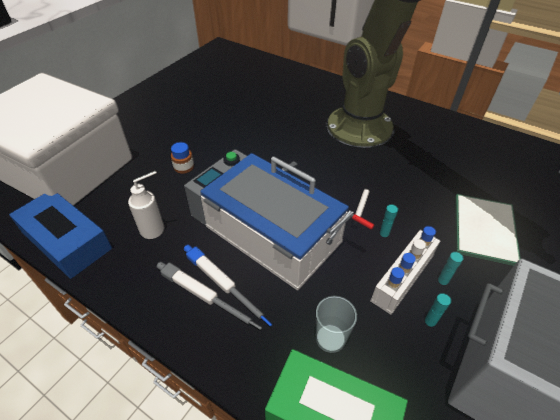

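View pics/a_side.png

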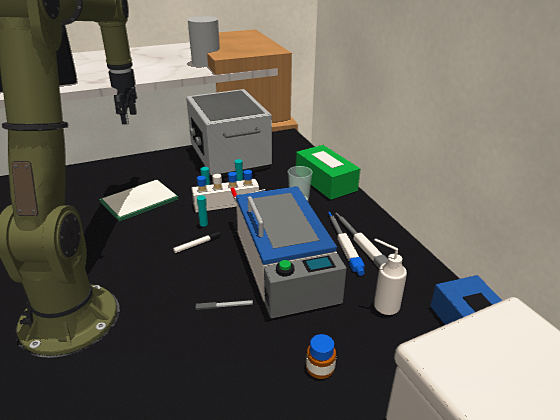

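View pics/a_wrist.png

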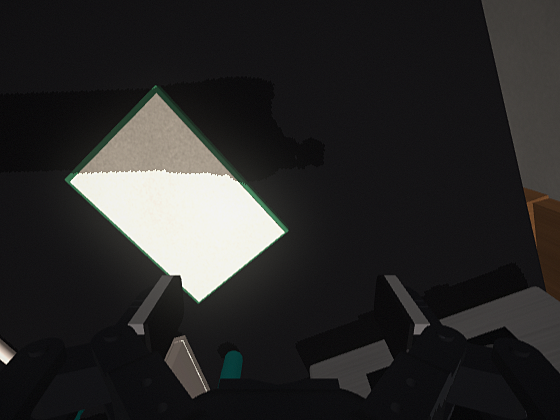

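Run:
```python
from station import manip
import numpy as np
for cam in ["scene","side"]:
    manip.grab_frame(cam)
    for n in ["incubator","lid","lid_handle","stay_knob","stay_foot","start_top","rack","tube_1","blank","jar","beaker","wash_bottle"]:
        try: print(cam,n,[(np.round(d["point"]).tolist(),round(d["p"],2)) for d in manip.look_for(n,cam)])
        except Exception as e: print(cam,n,e)
print(manip.get_state()["t"])
```

```text
scene incubator [([604.0, 29.0, 133.0], 0.8), ([575.0, 38.0, 131.0], 0.71), ([500.0, -163.0, 142.0], 0.44)]
scene lid [([576.0, 38.0, 133.0], 0.63), ([545.0, 184.0, 129.0], 0.6)]
scene lid_handle [([573.0, 34.0, 137.0], 0.75)]
scene stay_knob [([512.0, 188.0, 123.0], 0.61)]
scene stay_foot [([609.0, 31.0, 138.0], 0.68), ([538.0, 354.0, 103.0], 0.19)]
scene start_top [([739.0, -244.0, 102.0], 0.27), ([610.0, 31.0, 139.0], 0.26)]
scene rack [([567.0, 360.0, 62.0], 0.59), ([815.0, -29.0, 21.0], 0.16)]
scene tube_1 [([413.0, 264.0, 67.0], 0.86), ([537.0, 353.0, 104.0], 0.71), ([586.0, 348.0, 101.0], 0.7), ([469.0, 438.0, 67.0], 0.56), ([440.0, 367.0, 104.0], 0.45)]
scene blank [([490.0, 356.0, 102.0], 0.46)]
scene jar [([512.0, -345.0, 47.0], 0.67)]
scene beaker [([721.0, 280.0, 67.0], 0.79)]
scene wash_bottle [([743.0, -242.0, 104.0], 0.79), ([604.0, 37.0, 135.0], 0.39)]
side incubator [([533.0, -122.0, 128.0], 0.94)]
side lid [([557.0, -21.0, 142.0], 0.81), ([488.0, 335.0, 54.0], 0.72)]
side lid_handle [([552.0, -21.0, 135.0], 0.78), ([535.0, -117.0, 126.0], 0.6)]
side stay_knob [([493.0, 206.0, 117.0], 0.62)]
side stay_foot [([538.0, -114.0, 122.0], 0.74), ([802.0, -48.0, 18.0], 0.63), ([747.0, -49.0, 22.0], 0.45)]
side start_top []
side rack [([484.0, 332.0, 54.0], 0.73)]
side tube_1 [([401.0, 255.0, 59.0], 0.78), ([578.0, 438.0, 73.0], 0.72), ([463.0, 427.0, 88.0], 0.68), ([576.0, 338.0, 91.0], 0.53), ([430.0, 353.0, 90.0], 0.48), ([483.0, 333.0, 52.0], 0.33)]
side blank [([476.0, 346.0, 90.0], 0.52)]
side jar [([488.0, -376.0, 50.0], 0.77)]
side beaker [([740.0, 261.0, 92.0], 0.65)]
side wash_bottle [([716.0, -273.0, 98.0], 0.85)]
1.45
```

```bash
cat > h.py <<'E'
from station import manip
import numpy as np, cv2
from scipy.spatial.transform import Rotation as R
def rot(q): return R.from_quat([q[1],q[2],q[3],q[0]])
def proj(P,c):
    p=rot(c["rotation"]).inv().apply(np.atleast_2d(P)-c["eye"])
    return np.c_[c["cx"]+c["fx"]*p[:,0]/-p[:,2], c["cy"]-c["fy"]*p[:,1]/-p[:,2]]
def ray(u,v,c):
    return rot(c["rotation"]).apply([(u-c["cx"])/c["fx"],-(v-c["cy"])/c["fy"],-1.])
def at_z(u,v,z,c):
    d=ray(u,v,c); return c["eye"]+d*(z-c["eye"][2])/d[2]
def tri(obs):
    A=np.zeros((3,3));b=np.zeros(3)
    for u,v,c in obs:
        d=ray(u,v,c);d/=np.linalg.norm(d);M=np.eye(3)-np.outer(d,d);A+=M;b+=M@c["eye"]
    return np.linalg.solve(A,b)
def crop(src,dst,x0,y0,x1,y1,k):
    im=cv2.imread(src) if isinstance(src,str) else src
    cv2.imwrite(dst,cv2.resize(im[y0:y1,x0:x1],None,fx=k,fy=k,interpolation=cv2.INTER_CUBIC))
def tool(targetP,yaw=None):
    """shift in tool axes from current pose to world TCP target"""
    s=manip.get_state(); return rot(s["orientation"]).inv().apply(np.asarray(targetP)-s["position"])
E
python3 - <<'E'
from h import *
crop("pics/a_scene.png","pics/b1.png",170,130,370,280,4)
crop("pics/a_side.png","pics/b2.png",180,150,360,320,3)
crop("pics/a_scene.png","pics/b3.png",340,170,490,330,3)
E
```

```text
(no output)
```

View pics/b1.png

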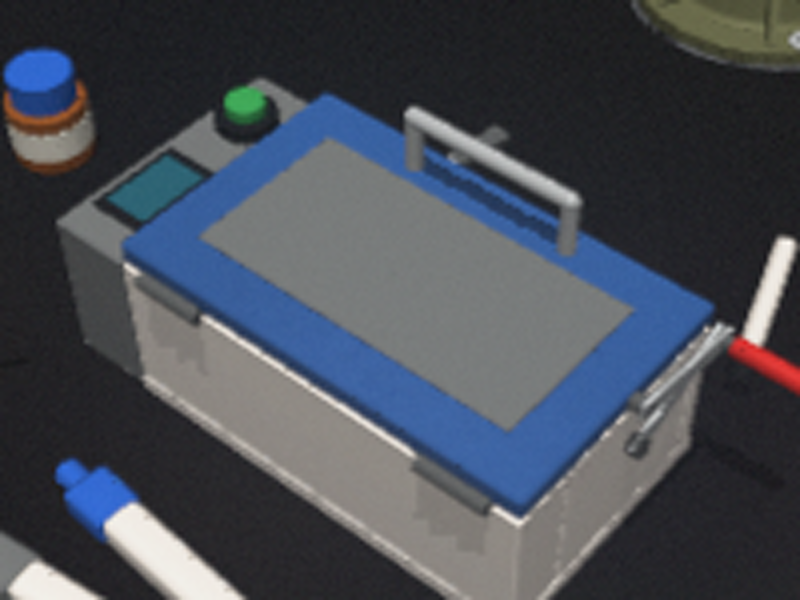

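View pics/b2.png

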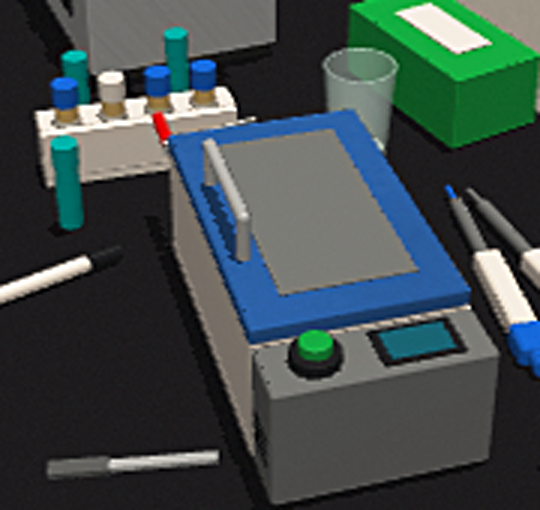

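View pics/b3.png

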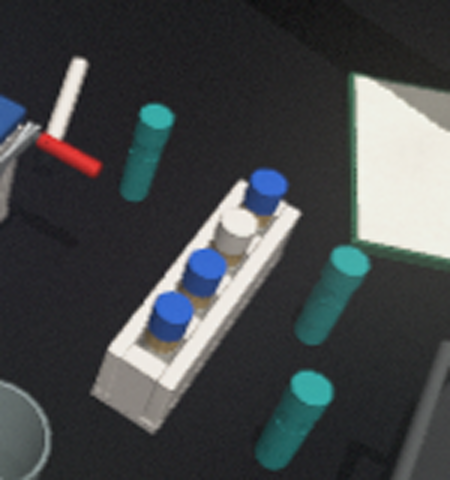

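Run:
```python
from h import *
from scipy.optimize import least_squares
sc=manip.get_calibration("scene"); sd=manip.get_calibration("side")
obsS=[([-96,-155,136],(251.25,153.75)),([-96,155,136],(348.25,206.25)),([90,155,136],(301.2,255.8)),([90,-155,136],(201.2,190.8))]
obsD=[([-96,155,136],(236.7,196.7)),([90,155,136],(297.3,187.3)),([90,-155,136],(336,249)),([-96,-155,136],(262.7,259.3))]
def W(p,L):
    c,s=np.cos(p[2]),np.sin(p[2]); L=np.atleast_2d(L).astype(float)
    return np.c_[p[0]+c*L[:,0]-s*L[:,1],p[1]+s*L[:,0]+c*L[:,1],L[:,2]]
def f(p,which):
    r=[]
    for o,c in ((obsS,sc),(obsD,sd)):
        if c is sc and which==1 or c is sd and which==0: continue
        r.append((proj(W(p,[a for a,_ in o]),c)-[b for _,b in o]).ravel())
    return np.concatenate(r)
for w in (0,1,2):
    q=least_squares(f,[580,20,0.1],args=(w,)); print(w,q.x[:2],np.degrees(q.x[2]),np.round(q.fun,1))
p=q.x
sp=tri([(231.5,155,sc),(285.3,264.3,sd)]); print("start",sp)
for n,L in [("handle",[-75,0,176]),("foot",[-15,200,84]),("jarw",[-17,0,12])]: print(n,W(p,L))
# rack caps tops: scene b3, side b2
for n,a,b in [("c1",(268,178),(65,82)),("w",(238,215),(111,77)),("c2",(205,257),(157,72)),("c3",(173,300),(203,66))]:
    A=(340+a[0]/3,170+a[1]/3,sc);B=(180+b[0]/3,150+b[1]/3,sd)
    print(n,tri([A,B]),at_z(*A[:2],110,sc),at_z(*B[:2],110,sd))
k=[(353.3,216.7),(373.3,226.7)]
for u in k: print(at_z(*u,100,sc),at_z(*u,110,sc),at_z(*u,120,sc))
print("jar",at_z(170+40/4,130+63/4,78,sc),"side see")
s=manip.get_state();print(s["position"],rot(s["orientation"]).as_matrix().round(3))
```

```text
0 [567.53218904  20.03163078] -6.194252804296809 [-0.2 -1.1  1.   0.3  0.3  0.4 -1.2 -0.4]
1 [565.85425884  15.54215137] -6.797558576782972 [-0.3 -1.2  0.5 -0.4  0.1 -0.8 -0.2  1.8]
2 [566.83506014  18.79651267] -6.468880353426384 [-0.1 -1.4  0.7  0.2 -0.4  0.1 -1.3 -1.  -0.6 -1.7 -0.  -1.   0.  -1.9
  0.1  1. ]
start [ 495.26448253 -160.00415194  138.4651297 ]
handle [[492.31257056  27.24627878 176.        ]]
foot [[574.46327186 219.21310476  84.        ]]
jarw [[549.94329584  20.71179299  12.        ]]
c1 [432.22000742 363.85558199 113.70211487] [428.21079769 363.85680883 110.        ] [433.77894447 369.94854088 110.        ]
w [480.12695898 356.97465711 113.5952632 ] [475.95794147 357.15330103 110.        ] [482.05723569 362.18811222 110.        ]
c2 [529.46994633 350.52219942 112.55088666] [526.79891138 350.5991568  110.        ] [530.98173251 354.32381011 110.        ]
c3 [578.98329214 344.90085863 113.08605758] [575.20760451 345.32716267 110.        ] [581.31980543 348.49993063 110.        ]
[480.74588398 196.69085242 100.        ] [489.58667979 199.40988675 110.        ] [498.4274756  202.12892107 120.        ]
[483.40772621 250.12895521 100.        ] [492.21166532 252.10806889 110.        ] [501.01560444 254.08718258 120.        ]
jar [ 488.73582428 -361.703067     78.        ] side see
[262.62175804 594.61288489 303.95307086] [[ 0.     0.404  0.915]
 [ 0.     0.915 -0.404]
 [-1.     0.     0.   ]]
```

```bash
cat >> h.py <<'E'
def plan(P,yang):
    """P world TCP target, yang desired angle (deg) of tool y; prints shift & roll options"""
    s=manip.get_state(); M=rot(s["orientation"]).as_matrix()
    d=M.T@(np.asarray(P,float)-s["position"])
    cur=np.degrees(np.arctan2(M[1,1],M[0,1])); r=(cur-yang+180)%360-180
    print("t",round(s["t"],2),"pos",s["position"].round(1),"yang",cur.round(2),"F",s["wrist_force"].round(1),"w",round(s["width"],1),"q7",s["qpos"][6].round(2))
    print("tilt",M[:,0].round(3),"shift",d.round(1),"roll",round(r,1),"or",round(r-np.sign(r)*180,1))
E
python3 -c "
from h import *
plan([492,27,300],-6.4)"
```

```text
t 1.45 pos [262.6 594.6 304. ] yang 66.17 F [ 0.7 -0.3 -0.9] w 85.3 q7 -0.06
tilt [ 0.  0. -1.] shift [   4.  -426.6  439.1] roll 72.6 or -107.4
```

```bash
python3 -m handwheel '[[0,-34,35,6,1],[0,-68,70,12,1],[0,-102,105,18,1],[0,-136,140,24,1],[0,-170,175,30,1],[0,-204,210,36,1],[0,-238,245,42,1],[0,-272,280,48,1],[0,-306,315,54,1],[0,-340,350,60,1],[0,-374,385,66,1],[4,-408,420,72,1]]' 40
python3 -c "
from h import *
plan([492,27,300],-6.4)
for n in ['wrist','scene']: cv2.imwrite(f'pics/c_{n}.png',manip.grab_frame(n))"
```

```text
t: 2.65
position: [482.7, 49.8, 300.8]
orientation: [0.473, 0.527, 0.473, -0.525]
wrist_force: [2.2, 1.1, -0.4]
width: 85.5
t 2.65 pos [482.7  49.8 300.8] yang -6.06 F [ 2.2  1.1 -0.4] w 85.5 q7 -0.28
tilt [ 0.002  0.001 -1.   ] shift [ 0.8 11.7 21.7] roll 0.3 or -179.7
```

View pics/c_wrist.png

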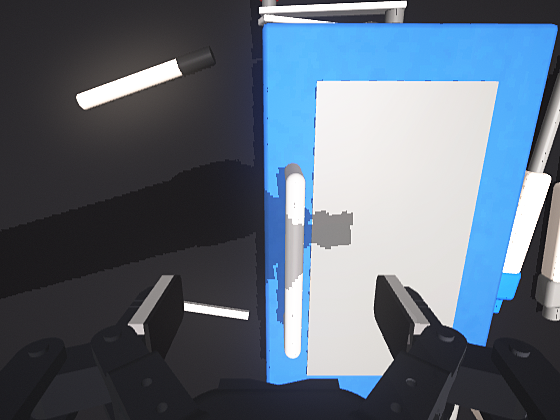

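Wrist view: the handle runs from (295,172) to (291,355) and the lid is aligned with the image, so the yaw fits. Next I refine the incubator pose with this view.

Run:
```python
from h import *
c=manip.get_calibration("wrist")
a=at_z(295,172,180,c);b=at_z(291.5,353,180,c);print(a,b,(a+b)/2,np.degrees(np.arctan2(*(a-b)[:2])))
# lid corners: front-left (265,25) z136, rear-left (557,25); front edge lower
for u in [(265,25),(557,25),(266,365),(497,80),(316,82),(308,375)]: print(u,at_z(*u,136,c).round(1))
plan((a+b)/2+[0,0,300-180],-6.4)
```

```text
[498.1545601   85.52783468 180.        ] [482.92997979 -40.17961576 180.        ] [490.54226994  22.67410946 180.        ] 6.905528477775987
(265, 25) [490.2 171.8 136. ]
(557, 25) [672.  150.6 136. ]
(266, 365) [457.5 -87.6 136. ]
(497, 80) [637.3 122.4 136. ]
(316, 82) [519.2 135.  136. ]
(308, 375) [ 492.7 -102.6  136. ]
t 2.75 pos [483.5  44.1 300.2] yang -6.6 F [-0.5  1.5 -0.4] w 85.9 q7 -0.28
tilt [ 0.002 -0.003 -1.   ] shift [ 0.2  9.4 20.4] roll -0.2 or 179.8
```

```bash
python3 -m handwheel '[[0,4,10,0,1],[0,9,20,0,1],[20,9,20,0,1],[40,9,20,0,1],[60,9,20,0,1],[69,9,20,0,0.5],[69,9,20,0,0],[69,9,20,0,0],[69,9,20,0,0],[69,9,20,0,0],[69,9,20,0,0],[69,9,20,0,0]]' 40
python3 -c "
from h import *
plan([491,24,230],-6.6)
for n in ['wrist']: cv2.imwrite(f'pics/d_{n}.png',manip.grab_frame(n))"
```

```text
t: 3.95
position: [490.0, 23.2, 232.2]
orientation: [-0.471, -0.528, -0.47, 0.528]
wrist_force: [-4.2, -0.5, 6.2]
width: 10.6
t 3.95 pos [490.   23.2 232.2] yang -6.58 F [-4.2 -0.5  6.2] w 10.6 q7 -0.2
tilt [ 0.001 -0.002 -1.   ] shift [ 2.2  0.9 -0.9] roll 0.0 or -180.0
```

View pics/d_wrist.png

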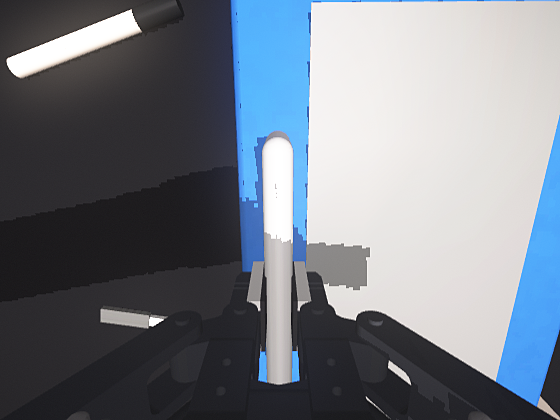

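```bash
python3 -c "
import numpy as np
for i in range(0,36):
    f=0.04*i; print(round(f,2), round(-174.9*(np.sin(.338+f)-np.sin(.338)),1), round(174.9*(np.cos(.338)-np.cos(.338+f)),1))
"
```

```text
0.0 -0.0 0.0
0.04 -6.6 2.5
0.08 -13.0 5.2
0.12 -19.3 8.1
0.16 -25.5 11.3
0.2 -31.6 14.8
0.24 -37.6 18.5
0.28 -43.3 22.5
0.32 -49.0 26.6
0.36 -54.4 31.0
0.4 -59.7 35.6
0.44 -64.8 40.4
0.48 -69.6 45.4
0.52 -74.3 50.6
0.56 -78.8 56.0
0.6 -83.0 61.6
0.64 -87.1 67.3
0.68 -90.9 73.2
0.72 -94.4 79.2
0.76 -97.7 85.4
0.8 -100.8 91.6
0.84 -103.6 98.1
0.88 -106.1 104.6
0.92 -108.4 111.2
0.96 -110.4 117.9
1.0 -112.2 124.7
1.04 -113.7 131.5
1.08 -114.9 138.4
1.12 -115.8 145.3
1.16 -116.4 152.3
1.2 -116.8 159.3
1.24 -116.9 166.3
1.28 -116.7 173.3
1.32 -116.2 180.2
1.36 -115.5 187.2
1.4 -114.5 194.1
```

```bash
python3 -m handwheel '[[-7,2,0,0,0],[-13,5,0,0,0],[-19,8,0,0,0],[-25,11,0,0,0],[-32,15,0,0,0],[-38,18,0,0,0],[-43,22,0,0,0],[-49,27,0,0,0],[-54,31,0,0,0],[-60,36,0,0,0],[-65,40,0,0,0],[-70,45,0,0,0]]' 40
python3 -c "
from h import *
plan([490,23.2,232.2],-6.6)"
```

```text
t: 5.2
position: [533.7, 18.4, 302.8]
orientation: [-0.47, -0.527, -0.471, 0.529]
wrist_force: [-5.2, 0.5, -1.7]
width: 10.5
t 5.2 pos [533.7  18.4 302.8] yang -6.56 F [-5.2  0.5 -1.7] w 10.5 q7 -0.16
tilt [-0.003 -0.001 -1.   ] shift [ 70.7 -43.7   0.1] roll 0.0 or -180.0
```

```bash
python3 -m handwheel '[[-4,6,0,0,0],[-8,12,0,0,0],[-12,17,0,0,0],[-16,23,0,0,0],[-20,29,0,0,0],[-24,35,0,0,0],[-27,41,0,0,0],[-30,47,0,0,0],[-33,54,0,0,0],[-35,60,0,0,0],[-37,67,0,0,0],[-39,73,0,0,0]]' 40
python3 -c "
from h import *
plan([490,23.2,232.2],-6.6)"
```

```text
t: 6.4
position: [606.6, 10.4, 345.8]
orientation: [-0.47, -0.528, -0.471, 0.528]
wrist_force: [-6.8, 0.9, 9.3]
width: 10.2
t 6.4 pos [606.6  10.4 345.8] yang -6.52 F [-6.8  0.9  9.3] w 10.2 q7 -0.08
tilt [-0.001  0.001 -1.   ] shift [ 113.7 -117.2    0.6] roll 0.1 or -179.9
```

```bash
python3 -m handwheel '[[0,7,0,0,0],[-1,14,0,0,0],[-1,21,0,0,0],[-1,28,0,0,0],[-2,35,0,0,0],[-2,42,0,0,0],[-2,49,0,0,0],[-2,56,0,0,0],[-1,63,0,0,0],[-1,70,0,0,0],[0,74,0,0,0],[0,77,0,0,0]]' 40
python3 -c "
from h import *
plan([490,23.2,232.2],-6.6)
for n in ['scene','side','wrist']: cv2.imwrite(f'pics/e_{n}.png',manip.grab_frame(n))
crop('pics/e_scene.png','pics/e1.png',170,50,400,280,3)"
```

```text
t: 7.6
position: [683.1, 2.0, 348.0]
orientation: [0.47, 0.528, 0.472, -0.527]
wrist_force: [-10.7, 2.9, 9.7]
width: 10.1
t 7.6 pos [683.1   2.  348. ] yang -6.47 F [-10.7   2.9   9.7] w 10.1 q7 -0.02
tilt [-0.001  0.002 -1.   ] shift [ 116.  -194.2    0.9] roll 0.1 or -179.9
```

View pics/e1.png

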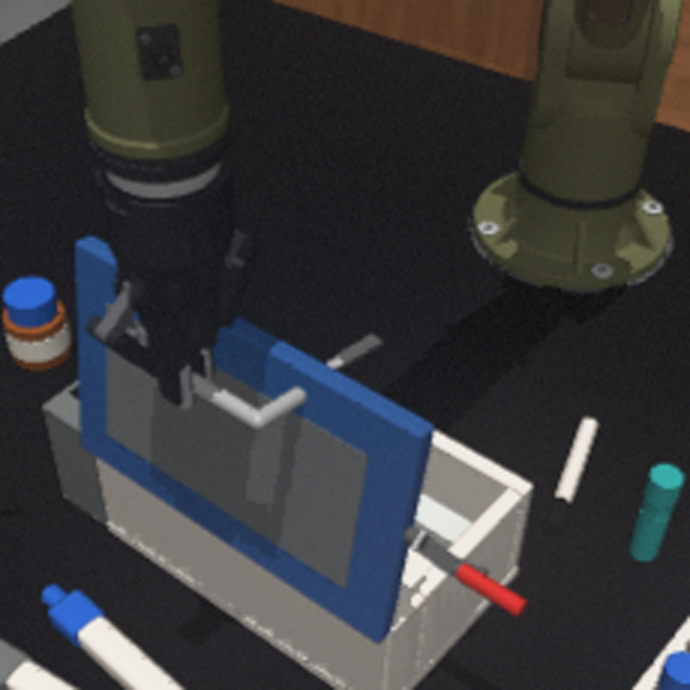

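```bash
python3 -m handwheel '[[0,2,0,0,0],[1,4,0,0,0],[1,5,0,0,0],[1,5,0,0,0],[1,5,0,0,0]]' 40
python3 - <<'E'
from h import *
plan([490,23.2,232.2],-6.6)
im=manip.grab_frame("scene");cv2.imwrite("pics/f.png",im)
crop(im,"pics/f1.png",280,180,380,280,6)
c=manip.get_calibration("scene")
# knob locked prediction, local (41, 200,145)
p=[566,17.5,np.radians(-6.5)]
def W(L): return np.array([p[0]+np.cos(p[2])*L[0]-np.sin(p[2])*L[1],p[1]+np.sin(p[2])*L[0]+np.cos(p[2])*L[1],L[2]])
foot=np.array([-15,84])
a0=np.arctan2(145-84,56)
print("locked",W([41,200,145]),proj(W([41,200,145]),c))
for d in (0,2.61-2.87, 2.2-2.87,2.0-2.87):
    # angle of the foot link unknown per knee; show arc by mm
    pass
for s in (0,5,10,20,30,40,50,60): 
    a=a0+s/83; L=[-15+83*np.cos(a),200,84+83*np.sin(a)]; print(s,np.round(L),W(L).round(1),proj(W(L),c).round(1))
E
```

```text
t: 8.25
position: [685.3, 1.8, 348.0]
orientation: [-0.468, -0.526, -0.474, 0.529]
wrist_force: [-14.0, 2.0, 8.0]
width: 10.2
t 8.25 pos [685.3   1.8 348. ] yang -6.45 F [-14.   2.   8.] w 10.2 q7 -0.01
tilt [-0.008  0.003 -1.   ] shift [ 117.5 -195.4    0.9] roll 0.1 or -179.9
locked [629.37708884 211.57303937 145.        ] [[331.66221327 249.41931818]]
0 [ 41. 200. 145.] [629.5 211.6 145.1] [[331.6 249.4]]
5 [ 37. 200. 148.] [625.7 212.  148.4] [[332.8 247.4]]
10 [ 33. 200. 151.] [621.8 212.4 151.4] [[334.  245.3]]
20 [ 25. 200. 157.] [613.4 213.4 156.8] [[336.6 241.4]]
30 [ 16. 200. 161.] [604.4 214.4 161. ] [[339.2 237.5]]
40 [  6. 200. 164.] [595.  215.5 164.2] [[341.9 233.9]]
50 [ -3. 200. 166.] [585.3 216.6 166.2] [[344.6 230.6]]
60 [-13. 200. 167.] [575.4 217.7 167. ] [[347.2 227.6]]
```

View pics/f1.png

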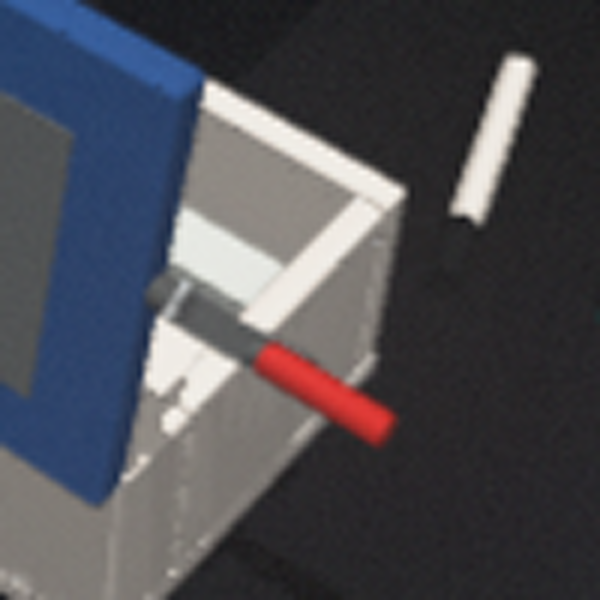

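```bash
python3 -m handwheel '[[0,0,0,0,0.1],[0,0,0,0,0.2],[0,-1,0,0,0.3],[0,-3,0,0,0.33],[0,-3,0,0,0.33],[0,-3,0,0,0.33],[0,-3,0,0,0.33],[0,-3,0,0,0.33],[0,-3,0,0,0.33]]' 40
python3 - <<'E'
from h import *
plan([490,23.2,232.2],-6.6)
im=manip.grab_frame("scene")
crop(im,"pics/g1.png",280,180,380,280,5)
crop(manip.grab_frame("wrist"),"pics/g2.png",0,0,560,420,1)
E
```

```text
t: 9.2
position: [682.4, 2.1, 348.0]
orientation: [-0.468, -0.526, -0.474, 0.529]
wrist_force: [-0.2, -0.1, -1.0]
width: 28.2
t 9.2 pos [682.4   2.1 348. ] yang -6.45 F [-0.2 -0.1 -1. ] w 28.2 q7 -0.02
tilt [-0.008  0.003 -1.   ] shift [ 117.4 -192.5    0.9] roll 0.1 or -179.9
```

View pics/g1.png

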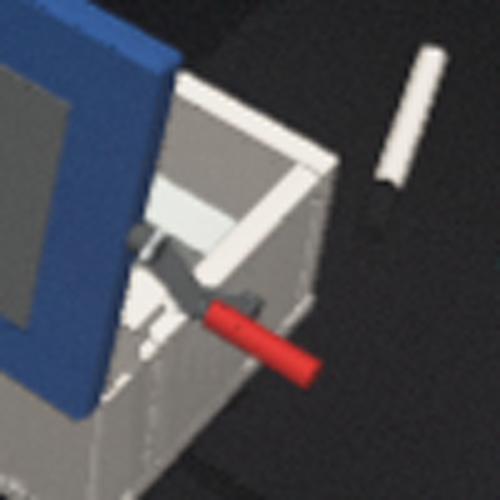

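View pics/g2.png

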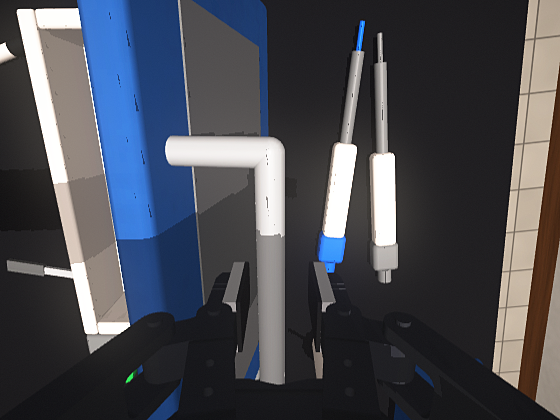

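```bash
python3 -m handwheel '[[-25,0,0,0,0.33],[-50,0,0,0,0.33],[-75,0,0,0,0.5],[-95,0,0,0,0.5],[-95,-40,0,0,0.5],[-95,-80,0,0,0.5],[-95,-120,0,0,0.6],[-95,-150,0,0,0.6],[-95,-150,0,0,0.6],[-95,-150,0,0,0.6]]' 40
python3 - <<'E'
from h import *
plan([529,353,300],82)
manip.grab_frame("wrist")
cv2.imwrite("pics/h1.png",manip.grab_frame("wrist"))
for n in ["well_1","jar_well","start_top","stay_knob"]: print(n,[(np.round(d["point"]).tolist(),round(d["p"],2)) for d in manip.look_for(n,"wrist")])
c=manip.get_calibration("wrist");np.save("h1.npy",np.r_[c["eye"],c["rotation"]])
im=manip.grab_frame("scene")
crop(im,"pics/h2.png",180,130,380,280,4)
E
```

```text
t: 10.3
position: [534.0, 18.7, 445.0]
orientation: [-0.469, -0.526, -0.474, 0.528]
wrist_force: [-0.2, -0.2, 1.4]
width: 51.1
t 10.3 pos [534.   18.7 445. ] yang -6.42 F [-0.2 -0.2  1.4] w 51.1 q7 -0.17
tilt [-0.006  0.004 -1.   ] shift [ 146.3  -41.3 -331.2] roll -88.4 or 91.6
well_1 [([612.0, 38.0, 119.0], 0.87)]
jar_well [([612.0, 42.0, 118.0], 0.91), ([498.0, -355.0, 24.0], 0.57)]
start_top [([495.0, -157.0, 136.0], 0.69), ([617.0, 44.0, 113.0], 0.44)]
stay_knob [([622.0, 167.0, 146.0], 0.56)]
```

View pics/h1.png

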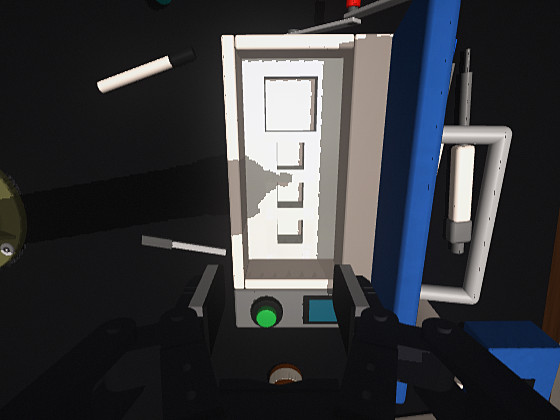

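View pics/h2.png

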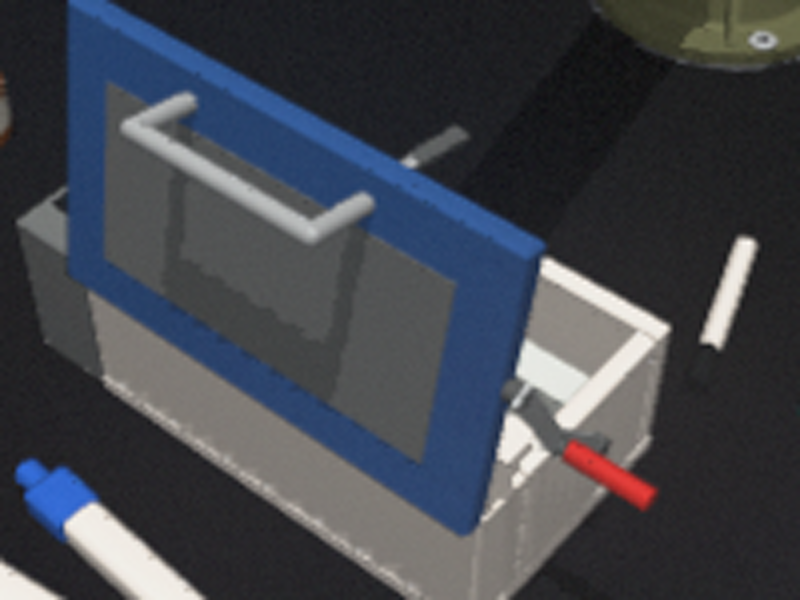

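The lid is locked open. The wrist view shows the jar well at about (290,104) and the small wells near (291,155), (291,194) and (291,231). I'll measure the wells.

Run:
```python
from h import *
im=cv2.imread("pics/h1.png"); crop(im,"pics/h3.png",215,20,405,300,3)
crop(im,"pics/h3.png",220,30,360,300,2)
a=np.load("h1.npy"); c=dict(manip.get_calibration("wrist")); c["eye"]=a[:3];c["rotation"]=a[3:]
y=np.radians(-6.5);p=np.array([566,17.5])
def L(P): d=P[:2]-p; return np.array([np.cos(y)*d[0]+np.sin(y)*d[1],-np.sin(y)*d[0]+np.cos(y)*d[1]])
for u,z in [((233,36),118),((397,36),118),((236,289),118),((265,78),52),((317,78),52),((265,131),52),((317,131),52),((277,141),52),((304,141),52),((304,169),52),((277,181),52),((304,208),52),((277,219),52),((304,244),52)]:
    P=at_z(*u,z,c);print(u,P.round(1),L(P).round(1))
```

```text
(233, 36) [500.8 176.7 118. ] [-82.8 150.8]
(397, 36) [674.9 156.3 118. ] [ 92.5 150.3]
(236, 289) [ 457.2 -126.5  118. ] [ -91.8 -155.4]
(265, 78) [527.2 137.4  52. ] [-52.1 114.7]
(317, 78) [594.  129.6  52. ] [ 15.1 114.6]
(265, 131) [518.7  71.3  52. ] [-53.   48.1]
(317, 131) [588.7  63.3  52. ] [17.4 48.1]
(277, 141) [533.4  56.3  52. ] [-36.8  34.8]
(304, 141) [570.   52.1  52. ] [ 0.1 34.8]
(304, 169) [566.5  13.8  52. ] [ 0.9 -3.6]
(277, 181) [526.9   1.1  52. ] [-37.  -20.7]
(304, 208) [561.3 -42.9  52. ] [  2.2 -60.6]
(277, 219) [520.4 -55.3  52. ] [-37.1 -77.5]
(304, 244) [556.2 -99.1  52. ] [   3.4 -117. ]
```

View pics/h3.png

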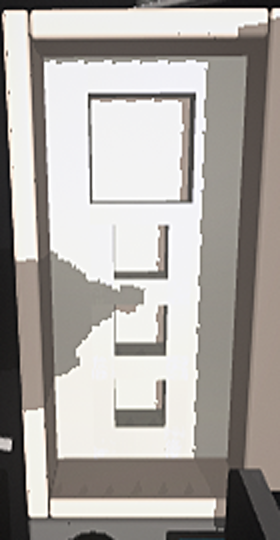

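```bash
python3 -m handwheel '[[10,-4,-30,-8,0.6],[20,-8,-60,-16,0.6],[30,-12,-90,-24,0.6],[40,-16,-120,-32,0.6],[50,-20,-150,-40,0.6],[60,-24,-180,-48,0.6],[70,-28,-210,-56,0.6],[80,-31,-240,-64,0.6],[90,-34,-270,-72,0.6],[100,-37,-300,-80,0.6],[110,-41,-331,-88,0.6],[110,-41,-331,-88,0.6]]' 40
python3 - <<'E'
from h import *
manip.grab_frame("wrist"); plan([529,353,300],82)
cv2.imwrite("pics/i1.png",manip.grab_frame("wrist"))
c=manip.get_calibration("wrist");np.save("i1.npy",np.r_[c["eye"],c["rotation"]])
for n in ["tube_1","blank"]: print(n,[(np.round(d["point"]).tolist(),round(d["p"],2)) for d in manip.look_for(n,"wrist")])
E
```

```text
t: 11.85
position: [527.9, 357.7, 331.2]
orientation: [0.7, 0.049, 0.71, -0.049]
wrist_force: [0.1, 0.0, -0.4]
width: 51.5
t 11.9 pos [529.2 354.9 332.2] yang 81.74 F [-0.1  0.5  0.6] w 51.6 q7 0.84
tilt [-0.012  0.    -1.   ] shift [32.2 -1.9  0.5] roll -0.3 or 179.7
tube_1 [([464.0, 434.0, 102.0], 0.87), ([577.0, 446.0, 94.0], 0.8), ([405.0, 269.0, 99.0], 0.77), ([432.0, 366.0, 113.0], 0.65), ([573.0, 344.0, 106.0], 0.57), ([525.0, 351.0, 108.0], 0.56), ([580.0, 112.0, 74.0], 0.3)]
blank [([581.0, 111.0, 74.0], 0.74), ([572.0, 347.0, 112.0], 0.62), ([480.0, 358.0, 106.0], 0.61)]
```

View pics/i1.png

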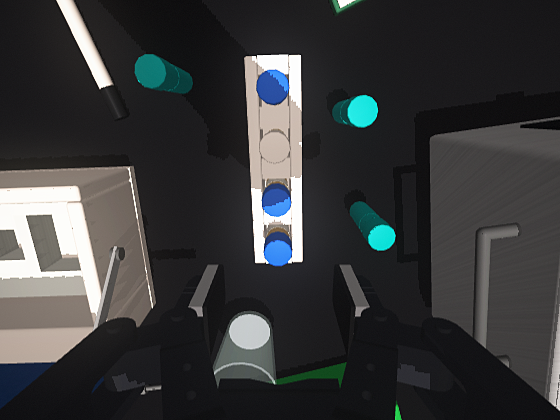

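Run:
```python
from h import *
a=np.load("i1.npy"); c=dict(manip.get_calibration("wrist")); c["eye"]=a[:3];c["rotation"]=a[3:]
for u in [(272.5,86),(274.5,146),(276.5,200),(278,248.5)]: print(at_z(*u,110,c).round(1))
print(proj([[529,353,110],[579,347,110],[431,367,110]],c))
plan([579,346.5,300],82)
```

```text
[431.9 362.1 110. ]
[480.5 356.3 110. ]
[528.8 350.7 110. ]
[576.4 344.9 110. ]
[[279.04443594 199.79278199]
 [280.58304014 250.63738105]
 [278.22343992  83.84604709]]
t 12.05 pos [531.2 350.9 334.6] yang 81.35 F [ 0.3 -0.5  0.7] w 51.2 q7 0.84
tilt [-0.008  0.001 -1.   ] shift [34.2  2.8 48.2] roll -0.7 or 179.3
```

```bash
python3 -m handwheel '[[0,1,20,-1,0.6],[30,2,45,-2,0.6],[65,2,47,-2,0.6],[100,2,47,-2,0.6],[135,2,47,-2,0.6],[165,2,47,-2,0.6],[180,2,47,-2,0.6],[183,2,47,-2,0.6],[183,2,47,-2,0.6]]' 40
python3 - <<'E'
from h import *
plan([577.5,345.5,151],83)
cv2.imwrite("pics/j1.png",manip.grab_frame("wrist"))
E
```

```text
t: 12.95
position: [577.3, 345.7, 152.3]
orientation: [0.703, 0.042, 0.708, -0.041]
wrist_force: [-0.2, 0.1, 0.5]
width: 51.0
t 12.95 pos [577.3 345.7 152.3] yang 83.29 F [-0.2  0.1  0.5] w 51.0 q7 0.95
tilt [-0.007  0.002 -1.   ] shift [ 1.3 -0.2  0.3] roll 0.3 or -179.7
```

View pics/j1.png

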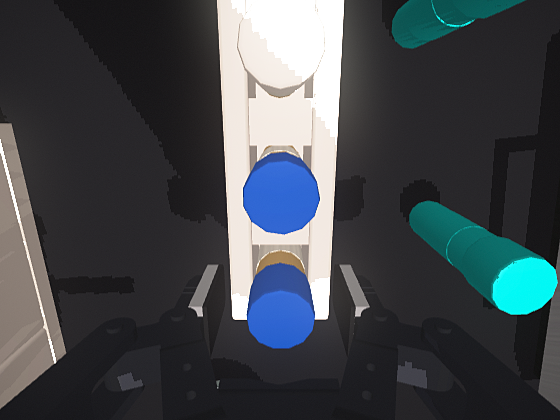

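```bash
python3 -m handwheel '[[0,0,0,0,0],[0,0,0,0,0],[0,0,0,0,0],[0,0,0,0,0],[-20,0,0,0,0],[-50,0,0,0,0],[-85,0,0,0,0],[-120,0,0,0,0],[-155,0,0,0,0],[-180,0,0,0,0],[-185,0,0,0,0],[-185,0,0,0,0]]' 60
python3 - <<'E'
from h import *
plan([538.2,-77,335],-6.6)
cv2.imwrite("pics/k1.png",manip.grab_frame("wrist"))
E
```

```text
t: 14.2
position: [578.8, 345.7, 338.7]
orientation: [0.704, 0.042, 0.708, -0.04]
wrist_force: [-0.2, -0.3, -1.1]
width: 26.3
t 14.2 pos [578.8 345.7 338.7] yang 83.31 F [-0.2 -0.3 -1.1] w 26.3 q7 0.93
tilt [-0.005  0.003 -1.   ] shift [   2.5 -424.6    9. ] roll 89.9 or -90.1
```

View pics/k1.png

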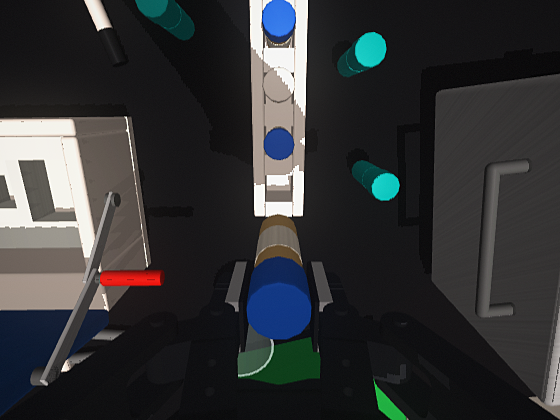

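```bash
python3 -m handwheel '[[0,-25,-12,8,0],[0,-60,-25,16,0],[0,-95,-30,24,0],[0,-130,-30,32,0],[0,-165,-30,40,0],[0,-200,-30,48,0],[0,-235,-30,56,0],[0,-275,-25,64,0],[0,-315,-15,72,0],[0,-355,-5,80,0],[0,-395,5,88,0],[0,-425,9,90,0]]' 60
python3 - <<'E'
from h import *
plan([538.2,-77,335],-6.6)
cv2.imwrite("pics/k2.png",manip.grab_frame("wrist"))
E
```

```text
t: 15.45
position: [536.8, -80.5, 334.3]
orientation: [-0.466, -0.527, -0.471, 0.532]
wrist_force: [0.5, -0.1, -0.2]
width: 26.5
t 15.45 pos [536.8 -80.5 334.3] yang -7.04 F [ 0.5 -0.1 -0.2] w 26.5 q7 0.02
tilt [-0.01   0.001 -1.   ] shift [-0.7  0.9 -3.7] roll -0.4 or 179.6
```

View pics/k2.png

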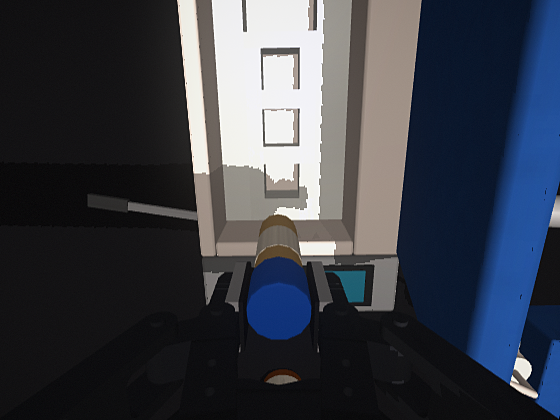

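Run:
```python
from h import *
c=manip.get_calibration("wrist")
print(proj([[538.3,-77.2,52],[544.3,-20.9,52],[550.5,35,52]],c))
for u in [(282,181),(281,127),(280.5,69)]: print(at_z(*u,52,c))
plan([538,-77,170],-6.6)
```

```text
[[281.98844961 175.23095047]
 [280.8176941  120.55076619]
 [279.77799782  60.38911082]]
[537.51083824 -83.46233288  52.        ]
[543.66803658 -27.2593695   52.        ]
[550.20761896  27.27664471  52.        ]
t 15.5 pos [536.1 -86.3 334.6] yang -7.41 F [-0.9 -4.7 -0.2] w 26.4 q7 0.03
tilt [-0.01  -0.003 -1.   ] shift [164.5   2.3 -10.1] roll -0.8 or 179.2
```

```bash
python3 -m handwheel '[[0,2,-10,0,0],[0,2,-10,0,0],[0,2,-10,0,0],[0,2,-10,0,0]]' 60
python3 - <<'E'
from h import *
cv2.imwrite("pics/k3.png",manip.grab_frame("wrist"))
c=manip.get_calibration("wrist")
print(proj([[538.3,-77.2,52],[544.3,-20.9,52],[550.5,35,52]],c))
plan([538,-77,170],-6.6)
E
```

```text
t: 15.9
position: [539.3, -75.2, 333.9]
orientation: [-0.465, -0.527, -0.469, 0.534]
wrist_force: [0.1, 0.4, -0.9]
width: 26.0
[[280.39591637 185.49021739]
 [279.27589346 131.82108642]
 [278.29078264  72.82726531]]
t 15.95 pos [539.4 -75.5 334.2] yang -7.28 F [ 0.8  0.  -0.3] w 26.2 q7 0.01
tilt [-0.011 -0.003 -1.   ] shift [164.2   0.5   1. ] roll -0.7 or 179.3
```

View pics/k3.png

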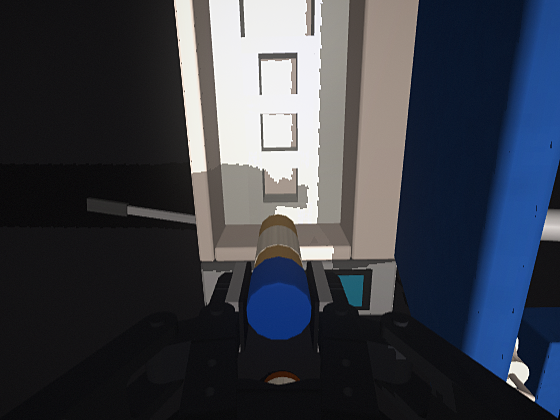

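```bash
python3 -m handwheel '[[25,1,1,0,0],[60,1,1,0,0],[95,1,1,0,0],[130,1,1,0,0],[150,1,1,0,0],[165,1,1,0,0],[172,1,1,0,0],[177,1,1,0,0],[178,1,1,0,0],[178,1,1,0,0]]' 60
python3 - <<'E'
from h import *
plan([538.5,-77,156],-6.6)
cv2.imwrite("pics/k4.png",manip.grab_frame("wrist"))
E
```

```text
t: 16.95
position: [538.9, -77.1, 157.8]
orientation: [-0.466, -0.528, -0.469, 0.534]
wrist_force: [-2.9, 0.4, 4.2]
width: 26.6
t 16.95 pos [538.9 -77.1 157.8] yang -7.28 F [-2.9  0.4  4.2] w 26.6 q7 0.1
tilt [-0.009 -0.002 -1.   ] shift [ 1.9 -0.4 -0. ] roll -0.7 or 179.3
```

View pics/k4.png

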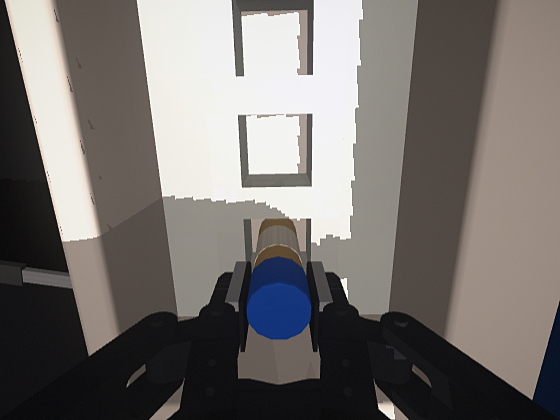

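```bash
python3 -m handwheel '[[0,0,0,0,0.2],[0,0,0,0,0.55],[0,0,0,0,0.55],[0,0,0,0,0.55],[-20,0,0,0,0.55],[-50,0,0,0,0.55],[-85,0,0,0,0.55],[-120,0,0,0,0.55],[-155,0,0,0,0.6],[-165,0,0,0,0.6],[-165,0,0,0,0.6]]' 40
python3 - <<'E'
from h import *
plan([529,351.5,320],83)
cv2.imwrite("pics/k5.png",manip.grab_frame("wrist"))
E
```

```text
t: 18.1
position: [541.2, -76.9, 324.4]
orientation: [-0.466, -0.529, -0.468, 0.533]
wrist_force: [0.0, -0.1, 0.0]
width: 51.5
t 18.1 pos [541.2 -76.9 324.4] yang -7.27 F [ 0.  -0.1  0. ] w 51.5 q7 0.02
tilt [-0.006 -0.002 -1.   ] shift [   3.7  -66.3 -423.4] roll -90.3 or 89.7
```

View pics/k5.png

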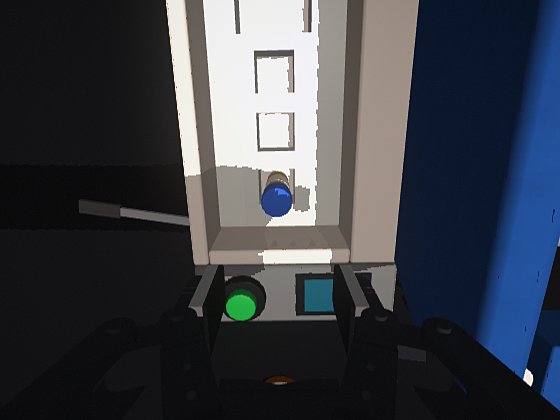

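```bash
python3 -m handwheel '[[0,-15,-25,-8,0.6],[0,-30,-60,-16,0.6],[0,-40,-95,-24,0.6],[0,-45,-130,-32,0.6],[0,-50,-165,-40,0.6],[0,-55,-205,-48,0.6],[0,-60,-245,-56,0.6],[0,-64,-285,-64,0.6],[0,-66,-325,-72,0.6],[0,-66,-365,-80,0.6],[2,-66,-400,-87,0.6],[4,-66,-423,-90,0.6]]' 40
python3 -m handwheel '[[0,0,0,0,0.6],[0,0,0,0,0.6]]'
python3 - <<'E'
from h import *
plan([529,351.5,152],83)
E
```

```text
t: 19.35
position: [527.0, 354.2, 314.5]
orientation: [0.701, 0.041, 0.71, -0.044]
wrist_force: [-0.5, 0.3, -0.5]
width: 51.0
t: 19.55
position: [526.0, 353.8, 311.4]
orientation: [0.7, 0.039, 0.712, -0.045]
wrist_force: [-0.1, -0.6, -0.9]
width: 51.1
t 19.55 pos [526.  353.8 311.4] yang 83.13 F [-0.1 -0.6 -0.9] w 51.1 q7 0.87
tilt [-0.017 -0.007 -1.   ] shift [159.3  -0.5   5.8] roll 0.1 or -179.9
```

```bash
python3 -m handwheel '[[0,0,5,0,0.6],[30,0,6,0,0.6],[65,0,6,0,0.6],[100,0,6,0,0.6],[130,0,6,0,0.6],[150,0,6,0,0.6],[159,0,6,0,0.6],[159,0,6,0,0.6],[159,0,6,0,0.6]]' 40
python3 - <<'E'
from h import *
plan([529,351.5,152],83)
cv2.imwrite("pics/l1.png",manip.grab_frame("wrist"))
E
```

```text
t: 20.45
position: [530.2, 351.6, 153.6]
orientation: [0.7, 0.04, 0.711, -0.045]
wrist_force: [0.1, 0.7, -0.0]
width: 51.0
t 20.45 pos [530.2 351.6 153.6] yang 83.06 F [ 0.1  0.7 -0. ] w 51.0 q7 0.9
tilt [-0.016 -0.006 -1.   ] shift [ 1.6 -0.2 -1.1] roll 0.1 or -179.9
```

View pics/l1.png

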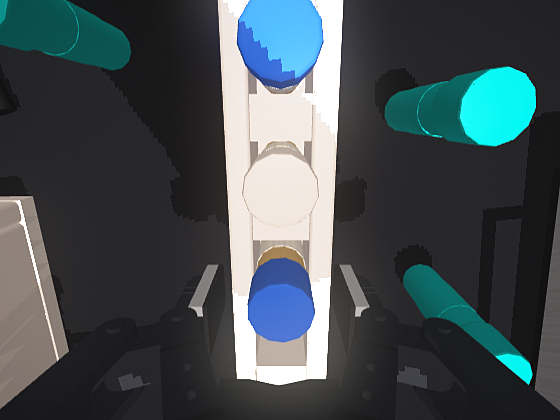

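```bash
python3 -m handwheel '[[0,0,0,0,0],[0,0,0,0,0],[0,0,0,0,0],[0,0,0,0,0],[-20,0,0,0,0],[-50,0,0,0,0],[-85,0,0,0,0],[-120,0,0,0,0],[-155,0,0,0,0],[-180,0,0,0,0],[-183,0,0,0,0],[-183,0,0,0,0]]' 60
python3 - <<'E'
from h import *
plan([544.5,-21,335],-6.6)
E
```

```text
t: 21.7
position: [533.1, 353.0, 337.3]
orientation: [0.701, 0.041, 0.711, -0.045]
wrist_force: [-0.0, 0.3, -1.3]
width: 26.1
t 21.7 pos [533.1 353.  337.3] yang 83.08 F [-0.   0.3 -1.3] w 26.1 q7 0.88
tilt [-0.014 -0.005 -1.   ] shift [   4.  -369.9   56.4] roll 89.7 or -90.3
```

```bash
python3 -m handwheel '[[0,-20,0,8,0],[0,-50,5,16,0],[0,-85,10,24,0],[0,-120,15,32,0],[0,-155,20,40,0],[0,-190,25,48,0],[0,-225,30,56,0],[0,-260,36,64,0],[0,-295,42,72,0],[0,-330,48,80,0],[2,-360,54,88,0],[3,-370,56,90,0]]' 60
python3 -m handwheel '[[0,0,0,0,0],[0,0,0,0,0],[0,0,0,0,0]]'
python3 - <<'E'
from h import *
cv2.imwrite("pics/l2.png",manip.grab_frame("wrist"))
c=manip.get_calibration("wrist")
print(proj([[544.3,-20.9,52],[550.5,35,52]],c))
plan([545.5,-20.8,156],-6.6)
E
```

```text
t: 22.9
position: [543.0, -25.2, 334.1]
orientation: [-0.464, -0.525, -0.469, 0.537]
wrist_force: [-1.0, -0.7, -0.7]
width: 26.6
t: 23.2
position: [542.9, -23.2, 333.5]
orientation: [-0.465, -0.524, -0.47, 0.537]
wrist_force: [-0.1, 0.5, 0.2]
width: 26.3
[[283.90748665 180.44267152]
 [283.29397079 126.5472932 ]]
t 23.25 pos [543.  -23.3 333.7] yang -7.19 F [-0.   0.2 -0.6] w 26.3 q7 -0.09
tilt [-0.018 -0.007 -1.   ] shift [177.6   5.2  -4.3] roll -0.6 or 179.4
```

View pics/l2.png

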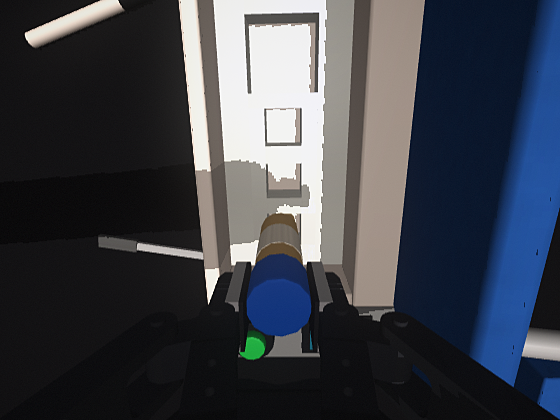

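```bash
python3 -m handwheel '[[10,6,-4,0,0],[45,6,-4,0,0],[80,6,-4,0,0],[115,6,-4,0,0],[140,6,-4,0,0],[158,6,-4,0,0],[167,6,-4,0,0],[174,6,-4,0,0],[178,6,-4,0,0],[178,6,-4,0,0]]' 60
python3 - <<'E'
from h import *
plan([545.5,-20.8,156],-6.6)
cv2.imwrite("pics/l4.png",manip.grab_frame("wrist"))
E
```

```text
t: 24.25
position: [546.9, -20.9, 158.1]
orientation: [-0.465, -0.524, -0.471, 0.536]
wrist_force: [-6.2, 1.0, 12.0]
width: 26.3
t 24.25 pos [546.9 -20.9 158.1] yang -7.16 F [-6.2  1.  12. ] w 26.3 q7 -0.0
tilt [-0.018 -0.005 -1.   ] shift [ 2.1 -1.3  0.1] roll -0.6 or 179.4
```

View pics/l4.png

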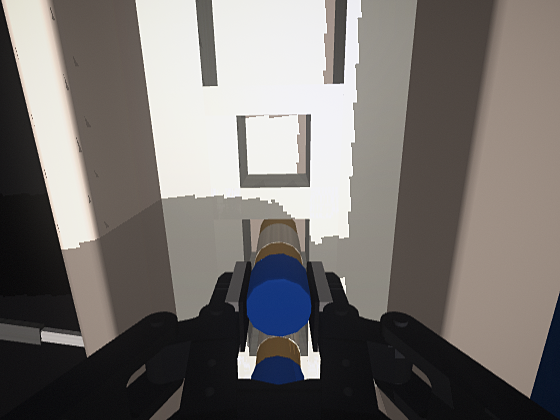

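```bash
python3 -m handwheel '[[-2,0,0,0,0.2],[-2,0,0,0,0.55],[-2,0,0,0,0.55],[-2,0,0,0,0.55],[-22,0,0,0,0.55],[-52,0,0,0,0.55],[-87,0,0,0,0.55],[-122,0,0,0,0.55],[-155,0,0,0,0.6],[-165,0,0,0,0.6],[-165,0,0,0,0.6]]' 40
python3 - <<'E'
from h import *
plan([431.5,364,320],83)
cv2.imwrite("pics/l5.png",manip.grab_frame("wrist"))
E
```

```text
t: 25.4
position: [550.4, -20.1, 324.3]
orientation: [-0.466, -0.525, -0.47, 0.535]
wrist_force: [-0.4, 0.0, -0.4]
width: 51.0
t 25.4 pos [550.4 -20.1 324.3] yang -7.15 F [-0.4  0.  -0.4] w 51.0 q7 -0.08
tilt [-0.015 -0.005 -1.   ] shift [   4.3 -165.8 -366.3] roll -90.2 or 89.8
```

View pics/l5.png

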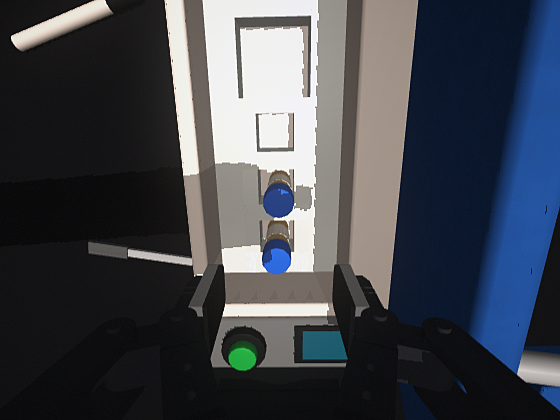

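Two tubes stand in their wells. The third one is c1.

```bash
python3 -m handwheel '[[0,-15,-25,-8,0.6],[0,-30,-55,-16,0.6],[0,-45,-90,-24,0.6],[0,-60,-125,-32,0.6],[0,-75,-160,-40,0.6],[0,-90,-195,-48,0.6],[0,-105,-230,-56,0.6],[0,-120,-265,-64,0.6],[0,-135,-300,-72,0.6],[0,-150,-335,-80,0.6],[2,-162,-360,-88,0.6],[3,-166,-366,-90,0.6]]' 40
python3 -m handwheel '[[0,0,0,0,0.6],[0,0,0,0,0.6],[0,0,0,0,0.6]]'
python3 - <<'E'
from h import *
plan([431.5,364,152],83)
cv2.imwrite("pics/m1.png",manip.grab_frame("wrist"))
E
```

```text
t: 26.65
position: [427.5, 367.1, 316.7]
orientation: [0.698, 0.038, 0.713, -0.044]
wrist_force: [0.0, -0.9, 0.4]
width: 51.3
t: 26.95
position: [428.3, 365.4, 316.1]
orientation: [0.698, 0.039, 0.713, -0.046]
wrist_force: [0.8, -0.8, 0.9]
width: 51.2
t 26.95 pos [428.3 365.4 316.1] yang 83.15 F [ 0.8 -0.8  0.9] w 51.2 q7 0.73
tilt [-0.022 -0.008 -1.   ] shift [164.    0.8   6.8] roll 0.1 or -179.9
```

View pics/m1.png

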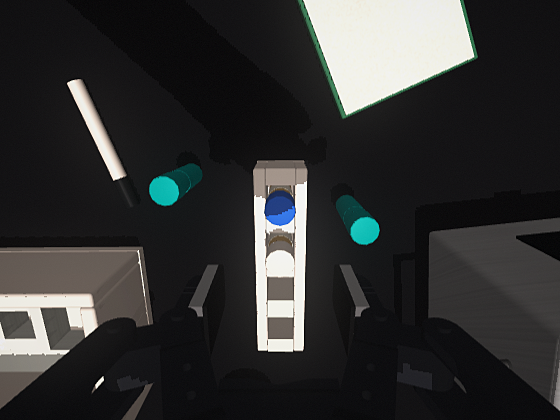

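```bash
python3 -m handwheel '[[0,1,5,0,0.6],[30,1,7,0,0.6],[65,1,7,0,0.6],[100,1,7,0,0.6],[130,1,7,0,0.6],[152,1,7,0,0.6],[162,1,7,0,0.6],[164,1,7,0,0.6],[164,1,7,0,0.6]]' 40
python3 - <<'E'
from h import *
plan([431.5,364,152],83)
cv2.imwrite("pics/m2.png",manip.grab_frame("wrist"))
E
```

```text
t: 27.9
position: [432.7, 364.4, 153.2]
orientation: [0.699, 0.04, 0.713, -0.045]
wrist_force: [-0.0, -0.4, 0.2]
width: 51.0
t 27.9 pos [432.7 364.4 153.2] yang 83.11 F [-0.  -0.4  0.2] w 51.0 q7 0.76
tilt [-0.021 -0.007 -1.   ] shift [ 1.2 -0.6 -1.1] roll 0.1 or -179.9
```

View pics/m2.png

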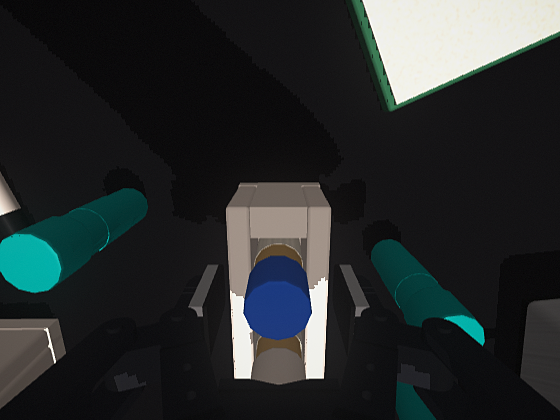

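```bash
python3 -m handwheel '[[0,0,0,0,0],[0,0,0,0,0],[0,0,0,0,0],[0,0,0,0,0],[-20,0,0,0,0],[-50,0,-1,0,0],[-85,0,-2,0,0],[-120,0,-2,0,0],[-155,0,-3,0,0],[-180,0,-3,0,0],[-183,0,-3,0,0],[-183,0,-3,0,0]]' 60
python3 - <<'E'
from h import *
plan([550.5,35,335],-6.6)
E
```

```text
t: 29.15
position: [433.6, 366.3, 337.1]
orientation: [0.699, 0.04, 0.712, -0.045]
wrist_force: [-0.4, -0.8, -1.4]
width: 26.6
t 29.15 pos [433.6 366.3 337.1] yang 83.13 F [-0.4 -0.8 -1.4] w 26.6 q7 0.73
tilt [-0.019 -0.005 -1.   ] shift [   1.6 -314.9  155.8] roll 89.7 or -90.3
```

```bash
python3 -m handwheel '[[0,-20,5,8,0],[0,-50,20,16,0],[0,-80,35,24,0],[0,-110,50,32,0],[0,-140,65,40,0],[0,-170,80,48,0],[0,-200,95,56,0],[0,-230,110,64,0],[0,-260,125,72,0],[0,-285,140,80,0],[1,-307,152,88,0],[2,-315,156,90,0]]' 60
python3 -m handwheel '[[0,0,0,0,0],[0,0,0,0,0],[0,0,0,0,0]]'
python3 - <<'E'
from h import *
cv2.imwrite("pics/m3.png",manip.grab_frame("wrist"))
c=manip.get_calibration("wrist")
print(proj([[550.5,35,52],[557.7,100.4,52]],c))
plan([552.5,35,157],-6.6)
E
```

```text
t: 30.35
position: [550.4, 31.7, 332.8]
orientation: [-0.464, -0.523, -0.471, 0.538]
wrist_force: [0.2, -0.1, 0.6]
width: 26.2
t: 30.65
position: [550.0, 33.5, 332.3]
orientation: [-0.465, -0.522, -0.472, 0.537]
wrist_force: [-0.2, 0.5, -1.0]
width: 26.4
[[284.2646453  181.30138996]
 [283.66314215 117.56372182]]
t 30.7 pos [550.1  33.4 332.5] yang -7.05 F [-0.9 -0.6 -1. ] w 26.3 q7 -0.18
tilt [-0.022 -0.007 -1.   ] shift [175.4   5.9  -3.5] roll -0.4 or 179.6
```

View pics/m3.png

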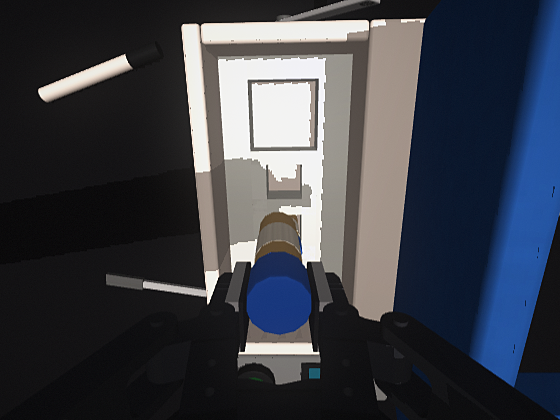

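```bash
python3 -m handwheel '[[10,6,-3,0,0],[45,6,-3,0,0],[80,6,-3,0,0],[115,6,-3,0,0],[140,6,-3,0,0],[158,6,-3,0,0],[166,6,-3,0,0],[172,6,-3,0,0],[175,6,-3,0,0],[175,6,-3,0,0]]' 60
python3 - <<'E'
from h import *
plan([552.5,35,157],-6.6)
cv2.imwrite("pics/m4.png",manip.grab_frame("wrist"))
E
```

```text
t: 31.7
position: [553.2, 34.7, 158.1]
orientation: [-0.465, -0.523, -0.472, 0.537]
wrist_force: [-0.3, 0.7, -0.7]
width: 25.8
t 31.7 pos [553.2  34.7 158.1] yang -7.04 F [-0.3  0.7 -0.7] w 25.8 q7 -0.1
tilt [-0.021 -0.006 -1.   ] shift [ 1.1 -0.7 -0.3] roll -0.4 or 179.6
```

View pics/m4.png

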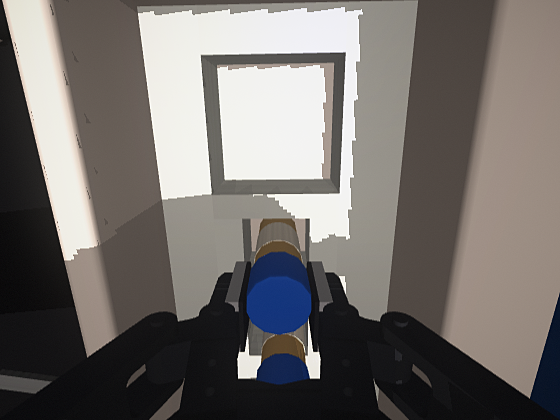

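```bash
python3 -m handwheel '[[2,0,0,0,0],[3,0,0,0,0],[3,0,0,0,0.2],[3,0,0,0,0.55],[3,0,0,0,0.55],[3,0,0,0,0.55],[-20,0,0,0,0.55],[-50,0,0,0,0.55],[-85,0,0,0,0.55],[-120,0,0,0,0.55],[-155,0,0,0,0.6],[-165,0,0,0,0.6]]' 40
python3 -m handwheel '[[0,0,0,0,0.6],[0,0,0,0,0.6]]'
python3 - <<'E'
from h import *
cv2.imwrite("pics/m5.png",manip.grab_frame("wrist"))
im=manip.grab_frame("side"); cv2.imwrite("pics/m6.png",im)
cv2.imwrite("pics/m7.png",manip.grab_frame("scene"))
for cam in ("side","scene"): print("jar",[(np.round(d["point"]).tolist(),round(d["p"],2)) for d in manip.look_for("jar",cam)])
plan([500,-362,320],-6.6)
E
```

```text
t: 32.95
position: [558.1, 35.6, 327.1]
orientation: [-0.466, -0.525, -0.47, 0.535]
wrist_force: [1.0, 0.9, 1.0]
width: 51.1
t: 33.15
position: [557.9, 35.6, 326.4]
orientation: [-0.466, -0.525, -0.471, 0.535]
wrist_force: [-0.4, -1.3, -0.6]
width: 51.3
jar [([490.0, -418.0, 51.0], 0.92)]
jar [([518.0, -384.0, 50.0], 0.57)]
t 33.4 pos [557.6  35.6 325.8] yang -7.04 F [-0.1  0.9 -0. ] w 51.4 q7 -0.17
tilt [-0.017 -0.006 -1.   ] shift [  8.9  -8.3 401.6] roll -0.4 or 179.6
```

View pics/m5.png

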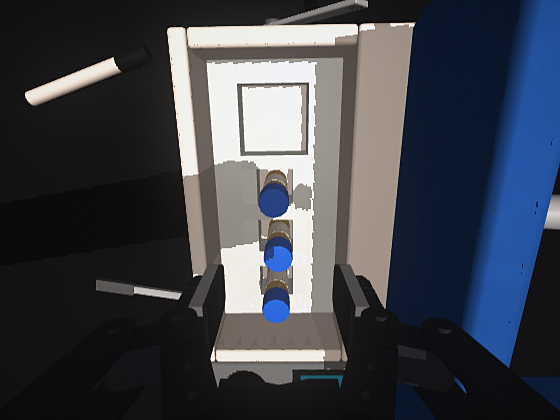

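View pics/m6.png

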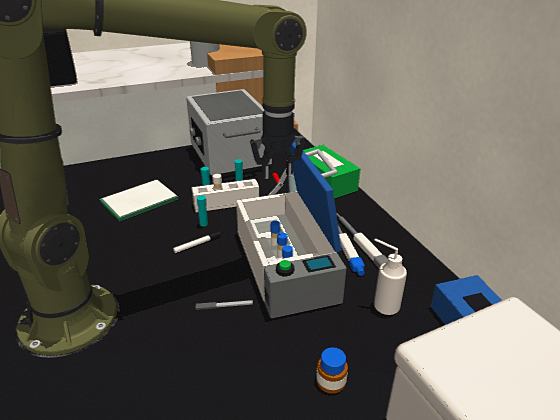

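View pics/m7.png

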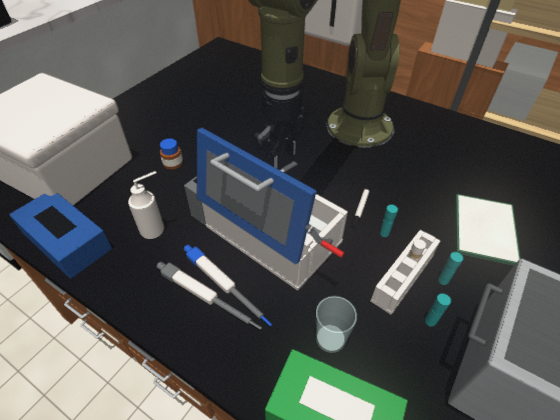

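Run:
```python
from h import *
sc=manip.get_calibration("scene"); sd=manip.get_calibration("side")
crop("pics/m6.png","pics/n1.png",300,330,370,400,6);crop("pics/m7.png","pics/n2.png",140,120,210,190,6)
A=(169.5,145,sc);B=(333.5,354,sd)
print(tri([A,B]),at_z(*A[:2],78,sc),at_z(*B[:2],78,sd))
```

```text
[ 503.56515549 -391.51896883   77.25526856] [ 503.21323012 -390.13033578   78.        ] [ 504.11569574 -392.76576458   78.        ]
```

View pics/n1.png

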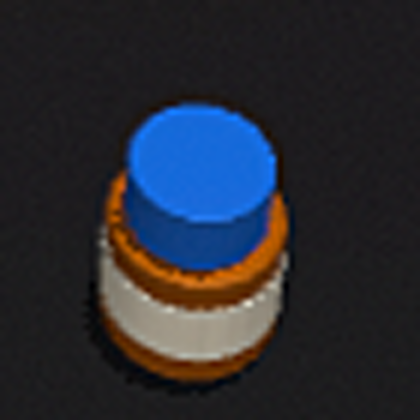

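View pics/n2.png

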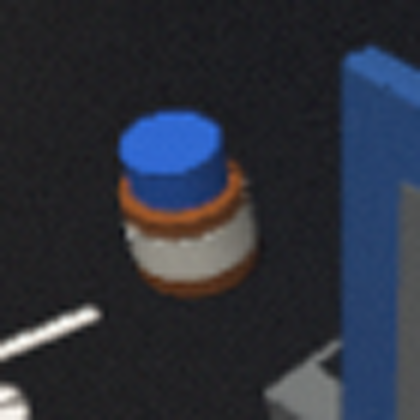

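```bash
python3 - <<'E'
from h import *
sc=manip.get_calibration("scene"); sd=manip.get_calibration("side")
A=(168.5,143.7,sc);B=(333.8,357,sd)
print(tri([A,B]),at_z(*A[:2],78,sc),at_z(*B[:2],78,sd))
plan([502,-394,300],-6.6)
E
python3 -m handwheel '[[0,-5,30,0,0.6],[0,-7,65,0,0.6],[0,-9,100,0,0.6],[0,-10,138,0,0.6],[0,-10,176,0,0.6],[0,-10,214,0,0.7],[0,-10,252,0,0.8],[5,-10,290,0,1],[10,-10,328,0,1],[15,-10,366,0,1],[20,-10,404,0,1],[25,-10,430,0,1]]' 40
python3 -m handwheel '[[0,0,0,0,1],[0,0,0,0,1],[0,0,0,0,1]]'
python3 - <<'E'
from h import *
cv2.imwrite("pics/n3.png",manip.grab_frame("wrist"))
c=manip.get_calibration("wrist")
print(proj([502,-394,78],c))
plan([502,-394,160],-6.6)
E
```

```text
[ 500.58124326 -398.40914828   77.1684432 ] [ 500.30558029 -396.91912629   78.        ] [ 501.09715671 -399.70921171   78.        ]
t 33.4 pos [557.6  35.6 325.8] yang -7.04 F [-0.1  0.9 -0. ] w 51.4 q7 -0.17
tilt [-0.017 -0.006 -1.   ] shift [ 29.   -2.1 433. ] roll -0.4 or 179.6
t: 34.6
position: [493.2, -392.8, 303.2]
orientation: [-0.465, -0.524, -0.47, 0.537]
wrist_force: [-0.2, -0.2, 0.3]
width: 85.4
t: 34.9
position: [494.0, -391.3, 302.9]
orientation: [-0.465, -0.524, -0.471, 0.536]
wrist_force: [0.3, 0.3, 0.4]
width: 85.3
[[291.51785732 198.543811  ]]
t 34.95 pos [ 494.2 -391.1  303.1] yang -7.04 F [0.7 0.3 0.8] w 85.3 q7 0.7
tilt [-0.018 -0.005 -1.   ] shift [143.   10.5   0.9] roll -0.4 or 179.6
```

View pics/n3.png

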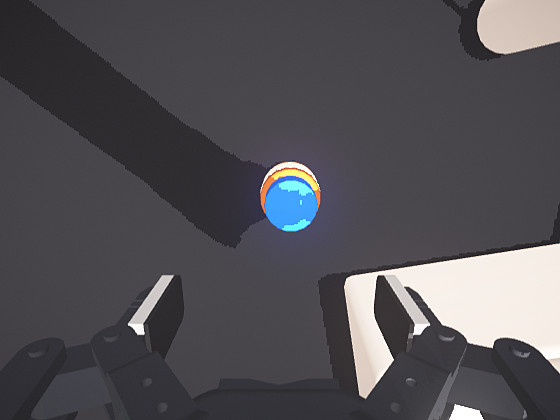

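Run:
```python
from h import *
c=manip.get_calibration("wrist")
print(at_z(291,205,78,c))
for z in (0,100,150): print(z,at_z(345,280,z,c), at_z(320,280,z,c))
plan([501.5,-399,131],-6.6)
```

```text
[ 500.83335541 -400.08775415   78.        ]
0 [ 556.18030885 -528.76481508    0.        ] [ 524.96889259 -525.17377652    0.        ]
100 [ 542.41274175 -471.00980139  100.        ] [ 519.59782142 -468.38482411  100.        ]
150 [ 535.5289582  -442.13229454  150.        ] [ 516.91228583 -439.9903479   150.        ]
t 34.95 pos [ 494.2 -391.1  303.1] yang -7.04 F [0.7 0.3 0.8] w 85.3 q7 0.7
tilt [-0.018 -0.005 -1.   ] shift [172.   11.2   5.7] roll -0.4 or 179.6
```

Run:
```python
from h import *
crop("pics/m7.png","pics/o1.png",0,60,210,210,3)
c=manip.get_calibration("wrist");sc=manip.get_calibration("scene"); sd=manip.get_calibration("side")
print(tri([(345,280,c),(116,103,sc)]),tri([(345,280,c),(397,350,sd)]))
```

```text
[ 552.91099092 -445.60436917  210.81531383] [ 564.27789325 -466.91091034  133.17681073]
```

View pics/o1.png

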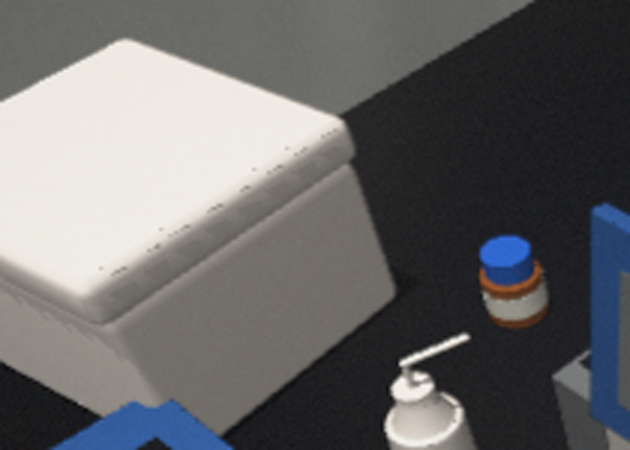

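Run:
```python
from h import *
c=manip.get_calibration("wrist");sc=manip.get_calibration("scene"); sd=manip.get_calibration("side")
print("base",at_z(131.7,157.7,0,sc))
for z in (130,150,170,190,210):
    print(z,at_z(345,280,z,c).round(),at_z(116,104,z,sc).round(), proj(at_z(345,280,z,c),sd).round(), at_z(397,347,z,sd).round(),at_z(75,150,z,sc).round())
```

```text
base [ 5.51780759e+02 -5.27515266e+02 -1.13686838e-13]
130 [ 538. -454.  130.] [ 488. -615.  130.] [[366. 354.]] [ 601. -462.  130.] [ 704. -535.  130.]
150 [ 536. -442.  150.] [ 506. -586.  150.] [[363. 343.]] [ 589. -476.  150.] [ 716. -508.  150.]
170 [ 533. -431.  170.] [ 525. -557.  170.] [[360. 331.]] [ 576. -489.  170.] [ 728. -482.  170.]
190 [ 530. -419.  190.] [ 543. -528.  190.] [[356. 320.]] [ 564. -503.  190.] [ 740. -455.  190.]
210 [ 527. -407.  210.] [ 561. -499.  210.] [[353. 309.]] [ 551. -516.  210.] [ 752. -428.  210.]
```

```bash
python3 -m handwheel '[[10,8,4,0,1],[40,11,7,0,1],[75,11,7,0,1],[110,11,7,0,1],[140,11,7,0,1],[160,11,7,0,1],[170,11,7,0,1],[172,11,7,0,1],[172,11,7,0,1]]' 40
python3 - <<'E'
from h import *
plan([501,-400,131],-6.6)
cv2.imwrite("pics/n4.png",manip.grab_frame("wrist"))
E
```

```text
t: 35.85
position: [501.8, -400.2, 131.4]
orientation: [-0.466, -0.524, -0.471, 0.535]
wrist_force: [-0.3, 0.3, 1.4]
width: 85.5
t 35.85 pos [ 501.8 -400.2  131.4] yang -7.0 F [-0.3  0.3  1.4] w 85.5 q7 0.79
tilt [-0.017 -0.006 -1.   ] shift [ 0.4 -0.9 -0.1] roll -0.4 or 179.6
```

View pics/n4.png

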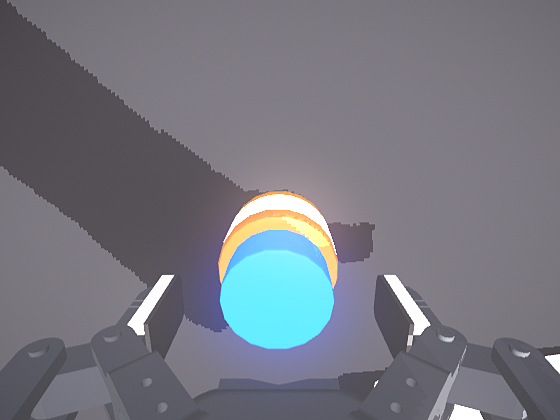

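```bash
python3 -m handwheel '[[0,0,0,0,0],[0,0,0,0,0],[0,0,0,0,0],[0,0,0,0,0],[0,0,0,0,0],[-15,0,0,0,0],[-40,0,0,0,0]]' 60
python3 - <<'E'
from h import *
plan([501,-400,330],-6.6)
cv2.imwrite("pics/n5.png",manip.grab_frame("wrist"))
E
```

```text
t: 36.6
position: [501.8, -399.4, 171.4]
orientation: [-0.465, -0.524, -0.472, 0.536]
wrist_force: [1.0, 0.5, -1.3]
width: 47.8
t 36.6 pos [ 501.8 -399.4  171.4] yang -7.02 F [ 1.   0.5 -1.3] w 47.8 q7 0.77
tilt [-0.019 -0.004 -1.   ] shift [-158.6   -3.7    1.7] roll -0.4 or 179.6
```

View pics/n5.png

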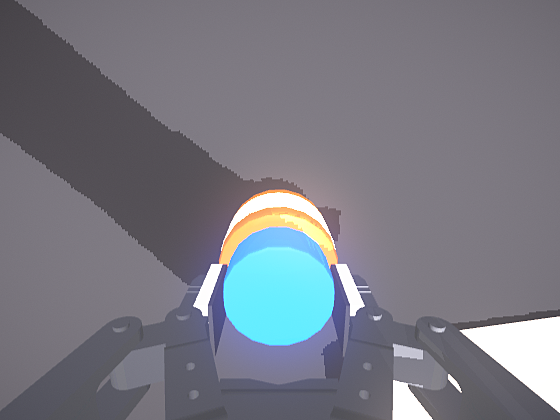

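```bash
python3 -m handwheel '[[-35,0,0,0,0],[-75,0,0,0,0],[-115,0,0,0,0],[-150,-3,0,0,0],[-160,-3,0,0,0],[-160,-3,0,0,0]]' 60
python3 - <<'E'
from h import *
plan([558,100.4,330],-6.6)
E
```

```text
t: 37.25
position: [503.0, -400.4, 339.1]
orientation: [-0.469, -0.525, -0.468, 0.535]
wrist_force: [1.0, 0.6, -2.0]
width: 47.6
t 37.25 pos [ 503.  -400.4  339.1] yang -7.04 F [ 1.   0.6 -2. ] w 47.6 q7 0.71
tilt [-0.009 -0.011 -1.   ] shift [   3.3   -6.7 -503.8] roll -0.4 or 179.6
```

```bash
python3 -m handwheel '[[0,-2,-25,0,0],[0,-3,-65,0,0],[0,-4,-110,0,0],[0,-5,-155,0,0],[0,-6,-200,0,0],[0,-6,-245,0,0],[0,-6,-290,0,0],[0,-6,-335,0,0],[0,-6,-380,0,0],[0,-6,-425,0,0],[0,-6,-470,0,0],[2,-6,-495,0,0]]' 60
python3 -m handwheel '[[0,0,0,0,0],[0,0,0,0,0],[0,0,0,0,0]]'
python3 - <<'E'
from h import *
cv2.imwrite("pics/p1.png",manip.grab_frame("wrist"))
c=manip.get_calibration("wrist")
print(proj([557.7,100.4,52],c))
plan([558.5,100.4,150],-6.6)
E
```

```text
t: 38.45
position: [556.5, 97.0, 328.8]
orientation: [-0.47, -0.523, -0.47, 0.534]
wrist_force: [-0.2, -0.3, -1.5]
width: 47.8
t: 38.75
position: [556.2, 95.0, 327.8]
orientation: [-0.469, -0.522, -0.47, 0.535]
wrist_force: [0.6, 0.2, -1.2]
width: 48.0
[[282.18515813 177.48933751]]
t 38.8 pos [556.4  94.7 328.3] yang -6.88 F [ 0.7  0.2 -2. ] w 48.1 q7 -0.27
tilt [-0.013 -0.011 -1.   ] shift [178.2   3.5  -8.1] roll -0.3 or 179.7
```

View pics/p1.png

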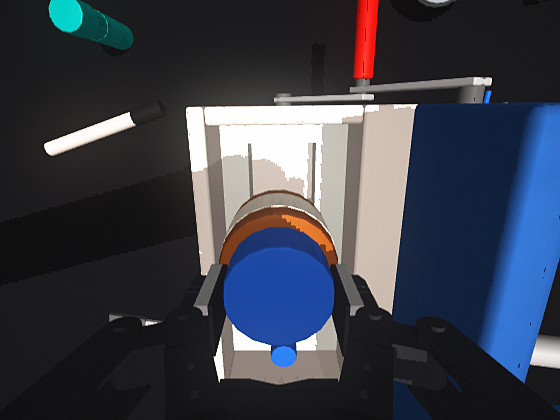

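```bash
python3 -m handwheel '[[0,3,-5,0,0],[20,4,-9,0,0],[50,4,-9,0,0],[80,4,-9,0,0],[105,4,-9,0,0],[123,4,-9,0,0],[133,4,-9,0,0],[133,4,-9,0,0],[133,4,-9,0,0]]' 60
python3 - <<'E'
from h import *
cv2.imwrite("pics/p2.png",manip.grab_frame("wrist"))
c=manip.get_calibration("wrist")
P=np.array([[x,y,52] for x,y in [(-52,116.5),(18,116.5),(-52,46.5),(18,46.5)]],float)
y=np.radians(-6.6);p=[566,17.5]
W=np.c_[p[0]+np.cos(y)*P[:,0]-np.sin(y)*P[:,1],p[1]+np.sin(y)*P[:,0]+np.cos(y)*P[:,1],P[:,2]]
print(proj(W,c).round(1))
plan([559.3,101.8,144],-6.6)
E
```

```text
t: 39.7
position: [560.4, 101.4, 196.0]
orientation: [-0.469, -0.524, -0.469, 0.535]
wrist_force: [0.2, -0.3, -1.7]
width: 47.8
[[224.  177.7]
 [331.1 177.2]
 [229.7 273.3]
 [326.9 273.2]]
t 39.75 pos [560.6 101.6 196.4] yang -6.91 F [ 0.6 -0.5 -1.4] w 47.5 q7 -0.23
tilt [-0.011 -0.01  -1.   ] shift [52.4 -0.8 -0.7] roll -0.3 or 179.7
```

View pics/p2.png

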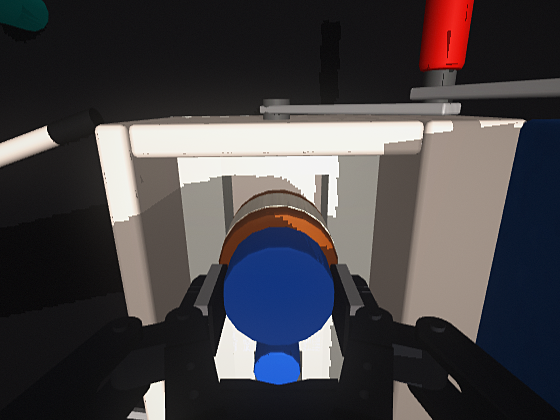

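```bash
python3 -m handwheel '[[8,-1,-1,0,0],[16,-1,-1,0,0],[24,-1,-1,0,0],[32,-1,-1,0,0],[40,-1,-1,0,0],[46,-1,-1,0,0],[50,-1,-1,0,0],[52,-1,-1,0,0],[52,-1,-1,0,0]]' 60
python3 - <<'E'
from h import *
cv2.imwrite("pics/p3.png",manip.grab_frame("wrist"))
plan([559.3,101.8,144],-6.6)
E
```

```text
t: 40.65
position: [558.9, 102.1, 145.4]
orientation: [-0.469, -0.524, -0.469, 0.535]
wrist_force: [-3.7, -0.3, 7.1]
width: 47.7
t 40.7 pos [558.9 102.1 145.4] yang -6.92 F [-4.  -1.4  6.5] w 48.0 q7 -0.21
tilt [-0.012 -0.01  -1.   ] shift [1.4 0.4 0.2] roll -0.3 or 179.7
```

View pics/p3.png

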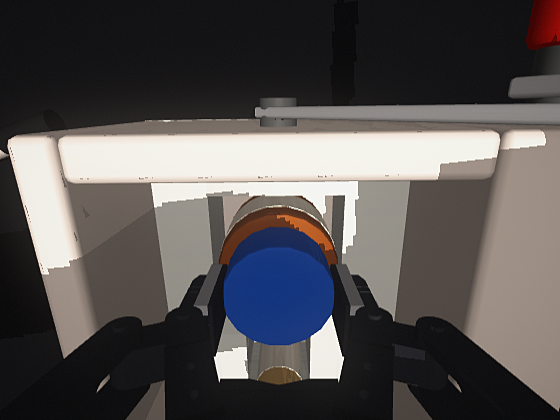

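```bash
python3 -m handwheel '[[-1,0,0,0,0.6],[-1,0,0,0,0.75],[-1,0,0,0,0.75],[-1,0,0,0,0.75],[-15,0,0,0,0.75],[-40,0,0,0,0.75],[-75,0,0,0,0.75],[-110,0,0,0,0.7],[-145,0,0,0,0.6],[-175,0,0,0,0.6],[-180,0,0,0,0.6],[-180,0,0,0,0.6]]' 40
python3 - <<'E'
from h import *
cv2.imwrite("pics/p4.png",manip.grab_frame("wrist"))
cv2.imwrite("pics/p5.png",manip.grab_frame("side"))
plan([559.3,101.8,144],-6.6)
E
```

```text
t: 41.9
position: [561.6, 103.8, 327.2]
orientation: [-0.469, -0.525, -0.469, 0.534]
wrist_force: [0.4, -0.2, -0.9]
width: 51.3
t 42.0 pos [560.6 103.8 324.6] yang -6.92 F [-0.1  0.4  0.1] w 51.8 q7 -0.28
tilt [-0.014 -0.01  -1.   ] shift [180.6   1.2   0. ] roll -0.3 or 179.7
```

View pics/p4.png

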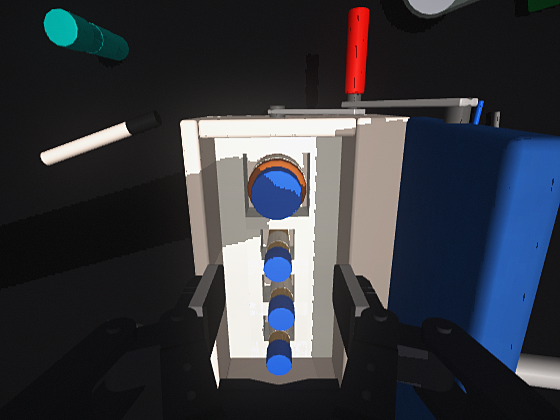

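View pics/p5.png

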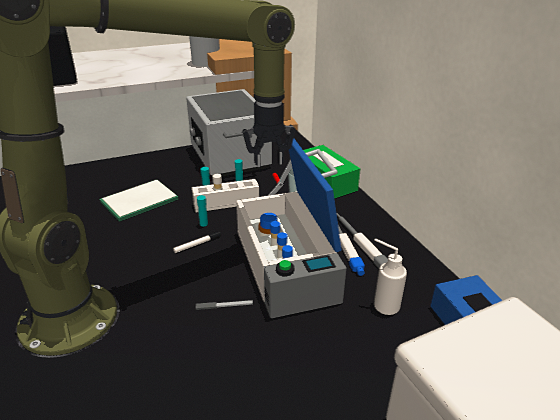

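Run:
```python
from h import *
im=manip.grab_frame("wrist");cv2.imwrite("pics/q0.png",im);crop(im,"pics/q1.png",320,0,400,120,6)
c=manip.get_calibration("wrist")
print(proj([[629.7,211.5,145]],c))
for u in [(358,8),(357,95),(357.5,50)]: print(at_z(*u,145,c).round(1))
plan([631.2,224.5,250],-6.6)
```

```text
[[364.64709058  47.36524949]]
[626.4 235.2 145. ]
[623.2 181.9 145. ]
[624.9 210.5 145. ]
t 42.05 pos [560.5 103.8 324.1] yang -6.91 F [-0.2  0.9 -0. ] w 50.9 q7 -0.28
tilt [-0.015 -0.01  -1.   ] shift [  71.8   56.7 -129.2] roll -0.3 or 179.7
```

View pics/q1.png

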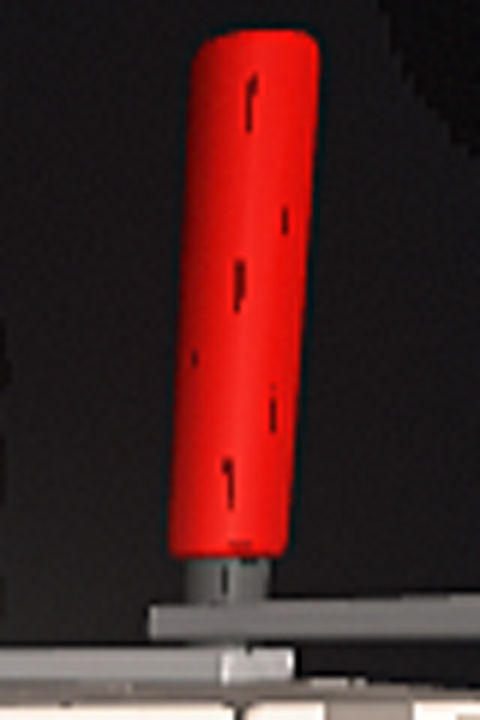

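```bash
python3 -m handwheel '[[0,0,-30,0,0.6],[0,0,-65,0,0.6],[0,0,-100,0,0.6],[0,0,-127,0,0.6],[0,20,-129,0,0.6],[0,45,-129,0,0.6],[20,53,-129,0,0.6],[50,53,-129,0,0.6],[72,53,-129,0,0.6],[72,53,-129,0,0.6],[72,53,-129,0,0.6]]' 40
python3 - <<'E'
from h import *
cv2.imwrite("pics/q2.png",manip.grab_frame("wrist"))
c=manip.get_calibration("wrist")
plan([628,223.5,199],-6.6)
sc=manip.get_calibration("scene"); im=manip.grab_frame("scene"); crop(im,"pics/q3.png",280,150,400,270,5)
E
```

```text
t: 43.15
position: [627.1, 224.6, 249.0]
orientation: [-0.468, -0.522, -0.47, 0.536]
wrist_force: [0.7, -0.4, 1.5]
width: 51.2
t 43.2 pos [627.8 224.7 250.3] yang -6.92 F [0.1 0.9 0.1] w 51.1 q7 -0.37
tilt [-0.014 -0.011 -1.   ] shift [51.3  1.   0.6] roll -0.3 or 179.7
```

View pics/q2.png

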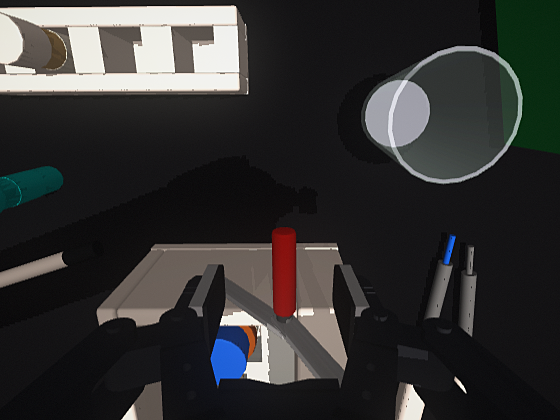

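View pics/q3.png

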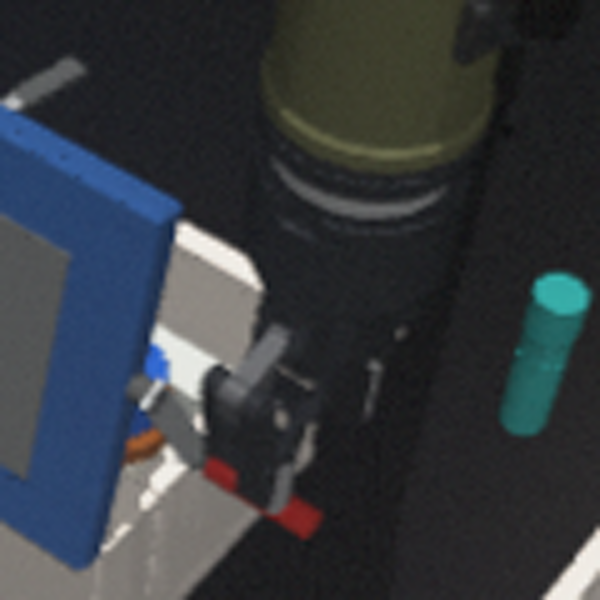

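```bash
python3 -m handwheel '[[15,1,0,0,0.6],[32,1,0,0,0.6],[46,1,0,0,0.6],[51,1,0,0,0.6],[51,1,0,0,0.4],[51,1,0,0,0.2],[51,1,0,0,0],[51,1,0,0,0],[51,1,0,0,0],[51,1,0,0,0]]' 40
python3 - <<'E'
from h import *
cv2.imwrite("pics/q4.png",manip.grab_frame("wrist"))
plan([628,223.5,199],-6.6)
E
```

```text
t: 44.25
position: [629.1, 224.3, 201.0]
orientation: [-0.469, -0.524, -0.469, 0.534]
wrist_force: [1.6, -0.0, 2.7]
width: 12.6
t 44.3 pos [629.  224.2 201. ] yang -6.91 F [1.9 0.2 2.8] w 12.4 q7 -0.35
tilt [-0.011 -0.009 -1.   ] shift [ 2.  -0.9  0.8] roll -0.3 or 179.7
```

View pics/q4.png

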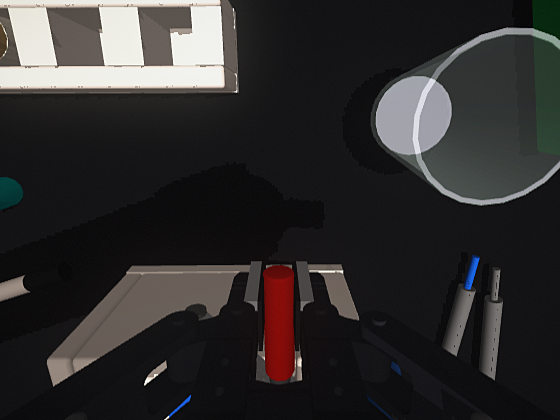

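```bash
python3 -m handwheel '[[-1.5,-2,0,0,0],[-3,-4,0,0,0],[-5,-6,0,0,0],[-6.5,-8,0,0,0],[-8,-10,0,0,0],[-9.5,-12.5,0,0,0],[-11,-15,0,0,0],[-12,-17.5,0,0,0],[-13.5,-20,0,0,0],[-14.5,-22.5,0,0,0],[-16,-25,0,0,0],[-16,-25,0,0,0]]' 60
python3 - <<'E'
from h import *
im=manip.grab_frame("scene"); crop(im,"pics/q5.png",180,60,420,280,3)
plan([629.,224.2,201],-6.6)
E
```

```text
t: 45.5
position: [605.7, 226.8, 218.1]
orientation: [-0.47, -0.525, -0.468, 0.533]
wrist_force: [6.2, -0.3, -0.9]
width: 11.6
t 45.55 pos [605.7 226.7 218.1] yang -6.94 F [ 6.2 -1.9 -0.2] w 12.1 q7 -0.39
tilt [-0.007 -0.01  -1.   ] shift [17.  23.5 -0.5] roll -0.3 or 179.7
```

View pics/q5.png

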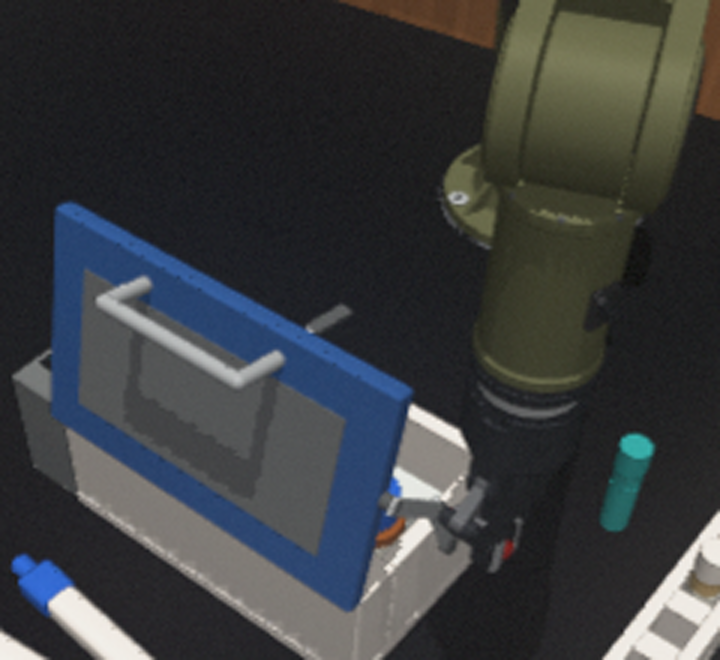

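```bash
python3 -m handwheel '[[-1,-2,0,0,0],[-2,-5,0,0,0],[-2.5,-8,0,0,0],[-3,-10,0,0,0],[-4,-13,0,0,0],[-4.5,-16,0,0,0],[-5,-19,0,0,0],[-5,-20,0,0,0],[-5,-20,0,0,0]]' 60
python3 - <<'E'
from h import *
im=manip.grab_frame("scene"); crop(im,"pics/q6.png",180,60,420,280,3)
plan([629.,224.2,201],-6.6)
E
```

```text
t: 46.45
position: [588.1, 228.6, 224.7]
orientation: [-0.471, -0.527, -0.466, 0.532]
wrist_force: [7.2, -1.3, -0.3]
width: 12.1
t 46.5 pos [588.2 228.6 224.8] yang -6.98 F [ 7.5 -0.5  0. ] w 11.8 q7 -0.41
tilt [-0.    -0.009 -1.   ] shift [23.8 41.  -0.9] roll -0.4 or 179.6
```

View pics/q6.png

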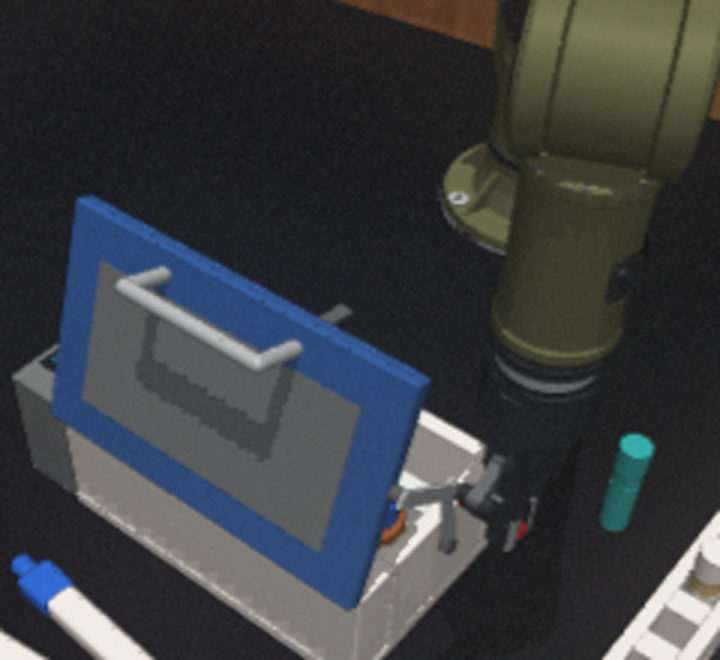

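Run:
```python
from h import *
sc=manip.get_calibration("scene")
y=np.radians(-6.6);p=[566,17.5]
def W(L): return np.array([p[0]+np.cos(y)*L[0]-np.sin(y)*L[1],p[1]+np.sin(y)*L[0]+np.cos(y)*L[1],L[2]])
for f in (1.15,1.2,1.25,1.3,1.35,1.4):
    c,s=np.cos(f),np.sin(f)
    print(f,proj([W([90-186*c+18*s,155,118+186*s+18*c]),W([90-186*c,155,118+186*s]),W([90-174.9*np.cos(.338+f),60,118+174.9*np.sin(.338+f)]),W([90-174.9*np.cos(.338+f),-60,118+174.9*np.sin(.338+f)])],sc).round(1).tolist())
```

```text
1.15 [[323.3, 186.0], [327.9, 184.2], [269.7, 177.6], [225.7, 152.2]]
1.2 [[320.7, 187.5], [325.5, 185.2], [266.8, 179.8], [222.7, 154.1]]
1.25 [[317.9, 189.2], [323.0, 186.5], [263.8, 182.1], [219.6, 156.2]]
1.3 [[315.1, 191.2], [320.4, 188.0], [260.8, 184.7], [216.6, 158.4]]
1.35 [[312.1, 193.4], [317.6, 189.7], [257.7, 187.4], [213.5, 160.9]]
1.4 [[309.1, 195.8], [314.8, 191.7], [254.7, 190.4], [210.5, 163.5]]
```

```bash
python3 -m handwheel '[[0,1,0,0,0],[0.5,2,0,0,0],[0.5,2,0,0,0],[0.5,2,0,0,0.1],[0.5,2,0,0,0.3],[0.5,2,0,0,0.4],[0.5,2,0,0,0.4],[0.5,2,0,0,0.4]]' 40
python3 - <<'E'
from h import *
im=manip.grab_frame("scene"); crop(im,"pics/r1.png",180,60,420,280,3)
plan([629.,224.2,201],-6.6)
E
```

```text
t: 47.3
position: [589.7, 228.4, 224.0]
orientation: [-0.471, -0.527, -0.467, 0.532]
wrist_force: [-0.5, -0.1, -0.4]
width: 33.9
t 47.35 pos [589.8 228.4 224.1] yang -6.97 F [-0.8 -0.7 -0.1] w 34.1 q7 -0.41
tilt [-0.001 -0.009 -1.   ] shift [23.1 39.4 -0.8] roll -0.4 or 179.6
```

View pics/r1.png

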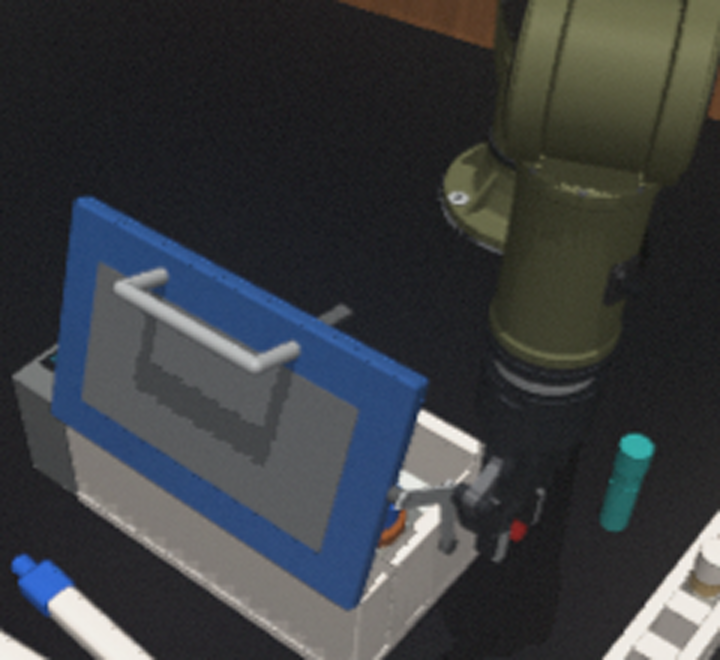

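```bash
python3 -m handwheel '[[-15,0,0,0,0.4],[-40,0,0,0,0.4],[-75,0,0,0,0.4],[-115,0,0,0,0.4],[-155,0,0,0,0.4],[-195,0,0,0,0.4],[-210,0,0,0,0.4],[-210,0,0,0,0.4]]' 40
python3 - <<'E'
from h import *
cv2.imwrite("pics/r2.png",manip.grab_frame("wrist"))
im=manip.grab_frame("scene"); crop(im,"pics/r3.png",180,60,420,280,3)
plan([656,7,430],-6.6)
E
```

```text
t: 48.15
position: [590.8, 230.1, 438.6]
orientation: [-0.471, -0.529, -0.466, 0.53]
wrist_force: [0.4, -0.7, -0.3]
width: 34.2
t 48.25 pos [589.9 230.2 434. ] yang -6.98 F [-0.9 -0.3 -0.9] w 34.2 q7 -0.44
tilt [-0.001 -0.009 -1.   ] shift [  6.   92.7 213.4] roll -0.4 or 179.6
```

View pics/r2.png

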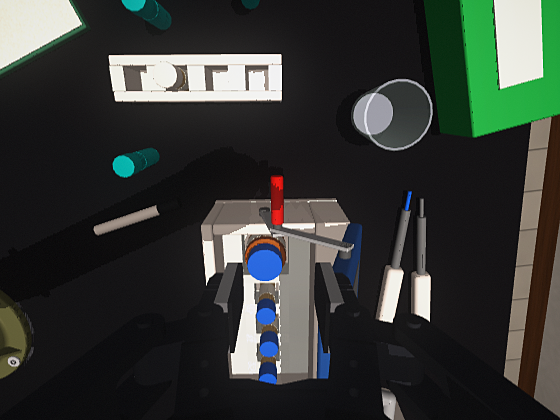

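View pics/r3.png

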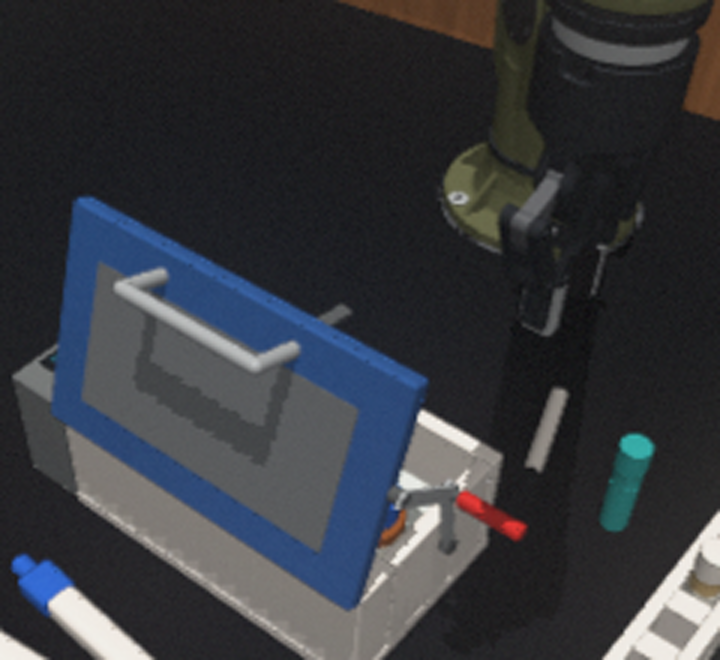

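```bash
python3 -m handwheel '[[0,15,30,0,0.4],[0,30,65,0,0.4],[0,45,100,0,0.4],[0,60,135,0,0.4],[0,75,170,0,0.4],[0,88,200,0,0.4],[0,92,213,0,0.36],[0,92,213,0,0.36],[0,92,213,0,0.36],[0,92,213,0,0.36]]' 40
python3 - <<'E'
from h import *
cv2.imwrite("pics/r4.png",manip.grab_frame("wrist"))
c=manip.get_calibration("wrist")
y=np.radians(-6.6);p=[566,17.5]
def W(L): return np.array([p[0]+np.cos(y)*L[0]-np.sin(y)*L[1],p[1]+np.sin(y)*L[0]+np.cos(y)*L[1],L[2]])
for f in (1.2,1.24,1.28):
    print(f,W([90-174.9*np.cos(.338+f),0,118+174.9*np.sin(.338+f)]),proj([W([90-174.9*np.cos(.338+f),v,118+174.9*np.sin(.338+f)]) for v in (60,0)],c).round(1).tolist())
plan([656,7,357],-6.6)
E
```

```text
t: 49.25
position: [655.2, 10.5, 435.6]
orientation: [-0.471, -0.526, -0.468, 0.531]
wrist_force: [-0.5, 0.7, 0.6]
width: 30.6
1.2 [649.7065071    7.81482668 292.80594729] [[270.2, 142.3], [271.2, 231.6]]
1.24 [656.65511072   7.01084581 292.89546198] [[281.3, 142.2], [281.4, 231.6]]
1.28 [663.60171212   6.20709661 292.70518125] [[292.4, 142.2], [291.6, 231.4]]
t 49.3 pos [655.2  10.4 435.7] yang -6.76 F [-0.4 -0.4 -0. ] w 30.6 q7 -0.04
tilt [-0.002 -0.008 -1.   ] shift [78.8  1.3  2.6] roll -0.2 or 179.8
```

View pics/r4.png

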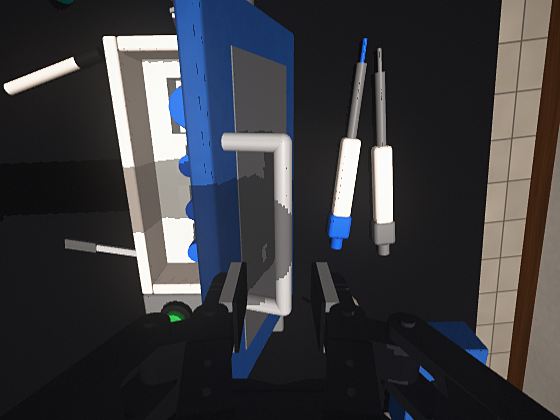

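```bash
python3 -m handwheel '[[0,2,2,0,0.36],[20,2.5,2.5,0,0.36],[40,2.5,2.5,0,0.36],[58,2.5,2.5,0,0.36],[72,2.5,2.5,0,0.36],[79,2.5,2.5,0,0.36],[79,2.5,2.5,0,0.36],[79,2.5,2.5,0,0.36]]' 40
python3 - <<'E'
from h import *
cv2.imwrite("pics/r5.png",manip.grab_frame("wrist"))
plan([657.5,7,357],-6.6)
E
```

```text
t: 50.1
position: [657.5, 7.1, 357.6]
orientation: [-0.472, -0.527, -0.468, 0.531]
wrist_force: [0.5, -0.1, 0.3]
width: 30.8
t 50.15 pos [657.6   7.  357.8] yang -6.76 F [-0.8 -0.6  0.1] w 31.2 q7 -0.03
tilt [-0.    -0.008 -1.   ] shift [ 0.8 -0.1 -0. ] roll -0.2 or 179.8
```

View pics/r5.png

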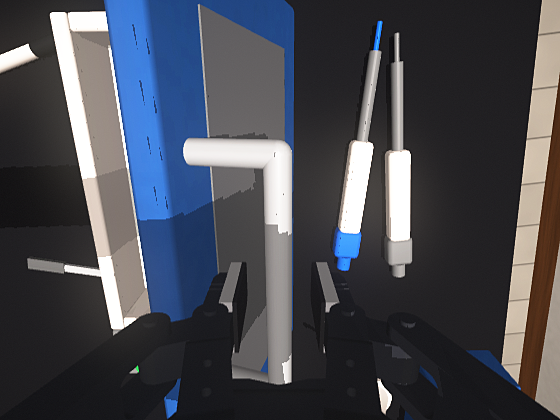

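```bash
python3 -m handwheel '[[0,0,0,0,0.2],[0,0,0,0,0],[0,0,0,0,0],[0,0,0,0,0],[0,0,0,0,0],[0,0,0,0,0]]' 60
python3 - <<'E'
from h import *
plan([657.5,7,357],-6.6)
s=manip.get_state()["position"]
y=np.radians(-6.6);p=np.array([566,17.5])
d=s[:2]-p; lx=np.cos(y)*d[0]+np.sin(y)*d[1]
f0=np.arccos((90-lx)/174.9)-.338; print("phi",f0)
for i in range(0,33):
    f=f0-0.04*i; print(i,round(f,3),round(-174.9*(np.sin(.338+f)-np.sin(.338+f0)),1),round(174.9*(np.cos(.338+f0)-np.cos(.338+f)),1))
E
```

```text
t: 50.75
position: [658.0, 6.8, 359.2]
orientation: [-0.472, -0.527, -0.467, 0.53]
wrist_force: [0.1, -0.1, 5.2]
width: 9.5
t 50.75 pos [658.    6.8 359.2] yang -6.75 F [ 0.1 -0.1  5.2] w 9.5 q7 -0.03
tilt [ 0.002 -0.008 -1.   ] shift [ 2.2 -0.5 -0.1] roll -0.2 or 179.8
phi 1.247808955347041
0 1.248 -0.0 0.0
1 1.208 0.0 -7.0
2 1.168 0.3 -14.0
3 1.128 0.9 -21.0
4 1.088 1.8 -27.9
5 1.048 3.0 -34.8
6 1.008 4.4 -41.6
7 0.968 6.1 -48.4
8 0.928 8.1 -55.1
9 0.888 10.3 -61.8
10 0.848 12.8 -68.3
11 0.808 15.5 -74.7
12 0.768 18.5 -81.1
13 0.728 21.8 -87.2
14 0.688 25.3 -93.3
15 0.648 29.1 -99.2
16 0.608 33.0 -105.0
17 0.568 37.2 -110.5
18 0.528 41.7 -116.0
19 0.488 46.3 -121.2
20 0.448 51.2 -126.2
21 0.408 56.2 -131.1
22 0.368 61.4 -135.7
23 0.328 66.8 -140.2
24 0.288 72.4 -144.4
25 0.248 78.2 -148.4
26 0.208 84.1 -152.1
27 0.168 90.1 -155.6
28 0.128 96.3 -158.9
29 0.088 102.6 -161.9
30 0.048 109.1 -164.7
31 0.008 115.6 -167.2
32 -0.032 122.2 -169.4
```

```bash
python3 -m handwheel '[[0,0,0,0,0.28],[0,0,0,0,0.28],[4,0,0,0,0.28],[9,0,0,0,0.28],[9,0,0,0,0.28],[9,0,0,0,0],[9,0,0,0,0],[9,0,0,0,0],[9,0,0,0,0],[9,0,0,0,0]]' 60
python3 - <<'E'
from h import *
plan([657.5,7,347],-6.6)
cv2.imwrite("pics/r6.png",manip.grab_frame("wrist"))
E
```

```text
t: 51.75
position: [657.9, 6.8, 349.7]
orientation: [-0.472, -0.527, -0.467, 0.53]
wrist_force: [1.1, 1.2, -3.8]
width: 9.9
t 51.75 pos [657.9   6.8 349.7] yang -6.74 F [ 1.1  1.2 -3.8] w 9.9 q7 -0.03
tilt [ 0.001 -0.008 -1.   ] shift [ 2.7 -0.4 -0.1] roll -0.1 or 179.9
```

View pics/r6.png

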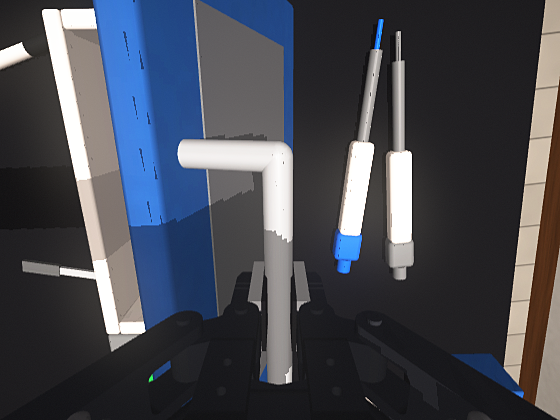

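```bash
python3 -m handwheel '[[0,-6,0,0,0],[0,-13,0,0,0],[1,-20,0,0,0],[2,-27,0,0,0],[3,-34,0,0,0],[4,-41,0,0,0],[6,-48,0,0,0],[8,-55,0,0,0],[10,-61,0,0,0],[13,-68,0,0,0],[15.5,-75,0,0,0],[18.5,-81,0,0,0]]' 60
python3 - <<'E'
from h import *
plan([657.9,6.8,349.7],-6.6)
E
```

```text
t: 53.0
position: [576.3, 15.7, 331.4]
orientation: [-0.472, -0.527, -0.467, 0.53]
wrist_force: [-1.2, -2.4, 6.7]
width: 10.1
t 53.0 pos [576.3  15.7 331.4] yang -6.76 F [-1.2 -2.4  6.7] w 10.1 q7 -0.12
tilt [ 0.    -0.008 -1.   ] shift [-18.2  82.1  -0.6] roll -0.2 or 179.8
```

```bash
python3 -m handwheel '[[3,-5,0,0,0],[7,-11,0,0,0],[10.5,-17,0,0,0],[14.5,-23,0,0,0],[18.5,-28.5,0,0,0],[23,-34,0,0,0],[28,-39,0,0,0],[32.5,-44,0,0,0],[37.5,-49,0,0,0],[43,-53.5,0,0,0],[48,-58,0,0,0],[53,-62,0,0,0]]' 60
python3 - <<'E'
from h import *
plan([657.9,6.8,349.7],-6.6)
im=manip.grab_frame("side"); crop(im,"pics/s0.png",180,100,400,330,3)
E
```

```text
t: 54.2
position: [514.5, 22.5, 277.5]
orientation: [-0.472, -0.527, -0.467, 0.531]
wrist_force: [0.2, -1.8, -1.0]
width: 10.0
t 54.2 pos [514.5  22.5 277.5] yang -6.77 F [ 0.2 -1.8 -1. ] w 10.0 q7 -0.2
tilt [ 0.    -0.008 -1.   ] shift [-72.  144.4  -0.7] roll -0.2 or 179.8
```

View pics/s0.png

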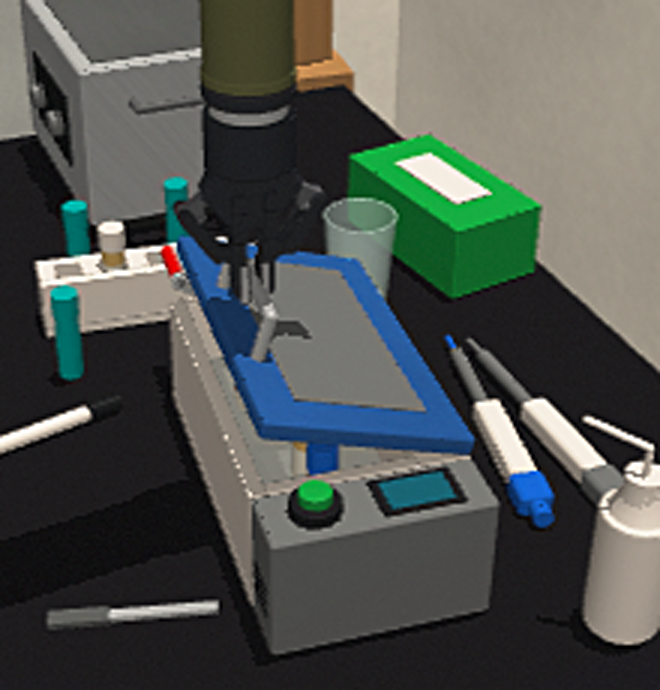

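```bash
python3 -m handwheel '[[3,-2,0,0,0],[6,-4,0,0,0],[9,-6,0,0,0],[12,-8,0,0,0],[15,-9.5,0,0,0],[18,-11,0,0,0],[21,-13,0,0,0],[24,-14.5,0,0,0],[27,-16,0,0,0],[30,-17.5,0,0,0],[33,-19,0,0,0],[35,-20,0,0,0]]' 60
python3 -m handwheel '[[1,-0.5,0,0,0],[2.5,-1,0,0,0],[4,-1.5,0,0,0],[5.5,-2,0,0,0],[7,-2.5,0,0,0],[8.5,-3,0,0,0],[9.5,-3,0,0,0],[9.5,-3,0,0,0],[9.5,-3,0,0,0]]' 60
python3 - <<'E'
from h import *
plan([657.9,6.8,349.7],-6.6)
im=manip.grab_frame("side"); crop(im,"pics/s1.png",180,100,400,330,3)
im=manip.grab_frame("scene"); crop(im,"pics/s2.png",170,130,400,280,3)
E
```

```text
t: 55.45
position: [494.6, 24.7, 241.7]
orientation: [-0.472, -0.527, -0.467, 0.53]
wrist_force: [3.7, -1.1, -0.3]
width: 9.8
t: 56.35
position: [490.5, 25.1, 231.4]
orientation: [-0.471, -0.526, -0.468, 0.531]
wrist_force: [-3.6, -1.5, -1.5]
width: 9.6
t 56.35 pos [490.5  25.1 231.4] yang -6.75 F [-3.6 -1.5 -1.5] w 9.6 q7 -0.21
tilt [-0.002 -0.008 -1.   ] shift [-118.4  168.3   -0.5] roll -0.2 or 179.8
```

View pics/s1.png

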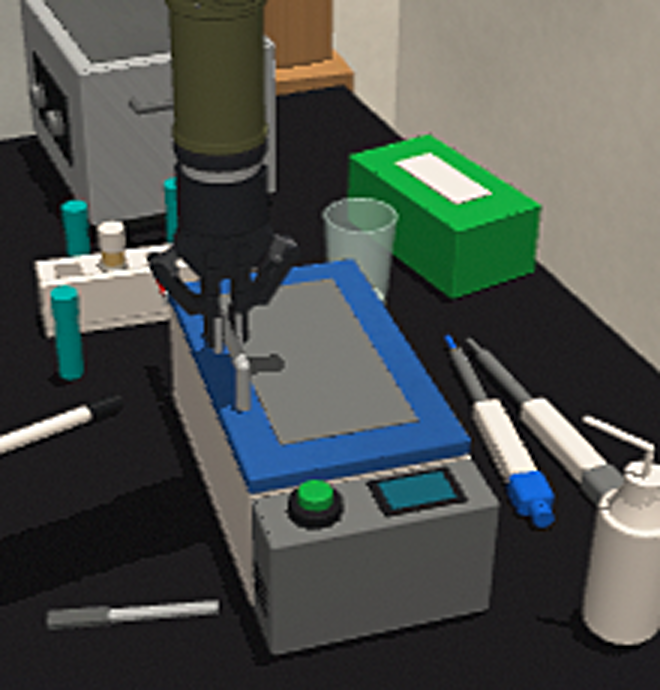

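View pics/s2.png

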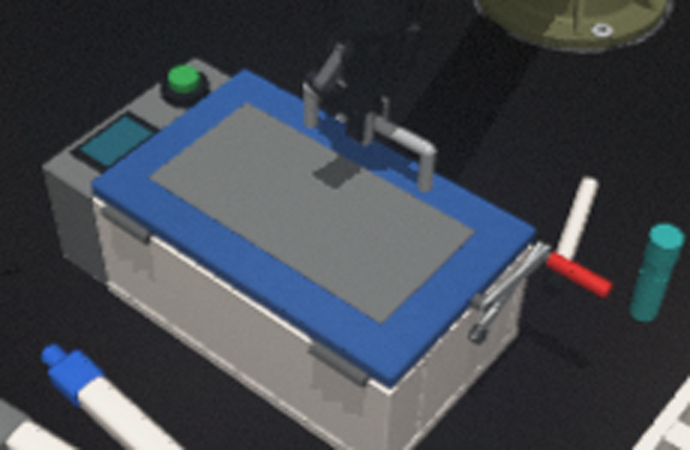

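```bash
python3 -m handwheel '[[1,0,0,0,0],[2,0,0,0,0],[3,0,0,0,0],[4,0,0,0,0],[4,0,0,0,0]]' 60
```

```text
t: 56.95
position: [490.5, 25.1, 230.7]
orientation: [-0.471, -0.526, -0.468, 0.531]
wrist_force: [-12.9, -2.1, 21.8]
width: 9.8
```

```bash
python3 -m handwheel '[[-2,0,0,0,0],[-2,0,0,0,0.3],[-2,0,0,0,0.6],[-2,0,0,0,0.6],[-2,0,0,0,0.6],[-15,0,0,0,0.6],[-40,0,0,0,0.6],[-70,0,0,0,0.5],[-70,0,0,0,0.3],[-70,0,0,0,0]]' 40
python3 - <<'E'
from h import *
cv2.imwrite("pics/t1.png",manip.grab_frame("wrist"))
im=manip.grab_frame("scene"); cv2.imwrite("pics/t3.png",im); crop(im,"pics/t2.png",170,130,400,280,3)
im=manip.grab_frame("side"); cv2.imwrite("pics/t4.png",im);
plan([495,-160,300],-6.6)
E
```

```text
t: 57.95
position: [491.1, 25.6, 301.8]
orientation: [-0.471, -0.527, -0.468, 0.53]
wrist_force: [-0.4, -0.2, 0.2]
width: 14.5
t 58.1 pos [490.1  25.5 299.9] yang -6.76 F [ 0.3 -0.1 -0. ] w -0.0 q7 -0.24
tilt [-0.004 -0.007 -1.   ] shift [  1.1  26.7 183.7] roll -0.2 or 179.8
```

View pics/t2.png

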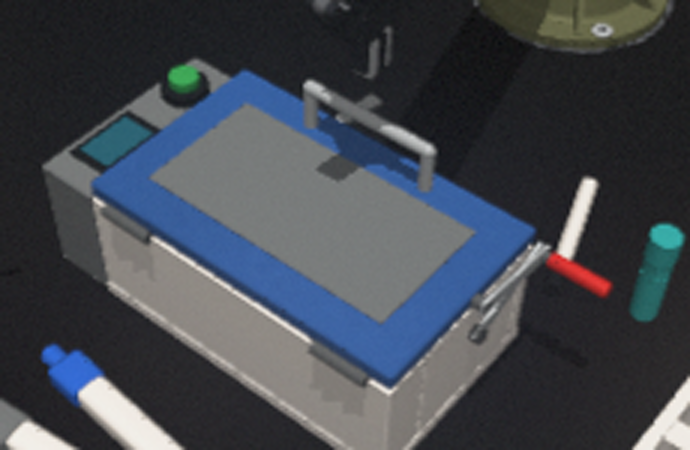

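View pics/t1.png

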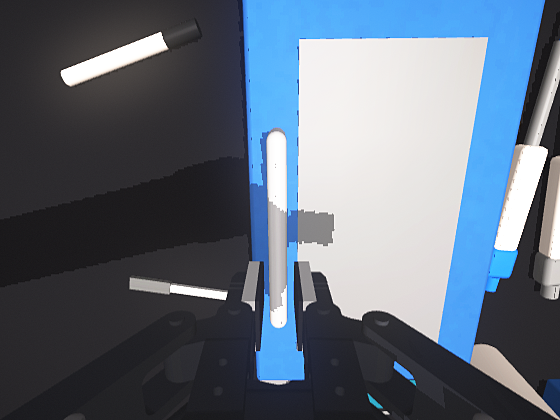

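```bash
python3 -m handwheel '[[0,5,25,0,0],[0,10,60,0,0],[0,15,95,0,0],[0,20,130,0,0],[0,25,160,0,0],[0,27,184,0,0],[0,27,184,0,0],[0,27,184,0,0],[0,27,184,0,0]]' 40
python3 - <<'E'
from h import *
im=manip.grab_frame("wrist");cv2.imwrite("pics/u1.png",im)
c=manip.get_calibration("wrist")
print(proj([495,-159,137],c)); plan([495,-159,220],-6.6)
d=cv2.absdiff(cv2.imread("pics/a_scene.png"),manip.grab_frame("scene")).max(2); d=(d>60).astype(np.uint8)*255
cv2.imwrite("pics/u2.png",d)
E
```

```text
t: 59.0
position: [495.3, -158.9, 300.5]
orientation: [-0.471, -0.525, -0.47, 0.531]
wrist_force: [0.1, -0.3, -0.4]
width: 0.2
[[278.96983153 218.06662558]]
t 59.05 pos [ 495.4 -158.8  300.7] yang -6.63 F [0.  0.4 0.1] w -0.1 q7 0.17
tilt [-0.005 -0.007 -1.   ] shift [80.7 -0.  -0.3] roll -0.0 or 180.0
```

View pics/u1.png

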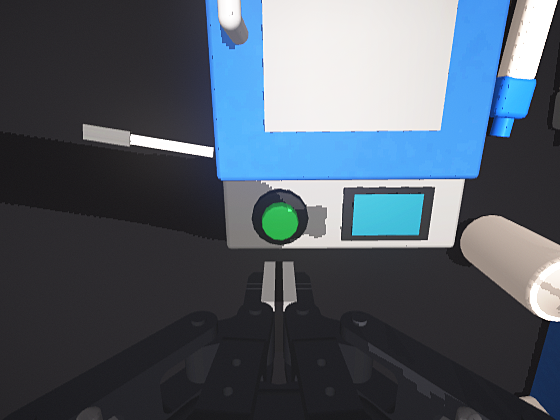

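View pics/u2.png

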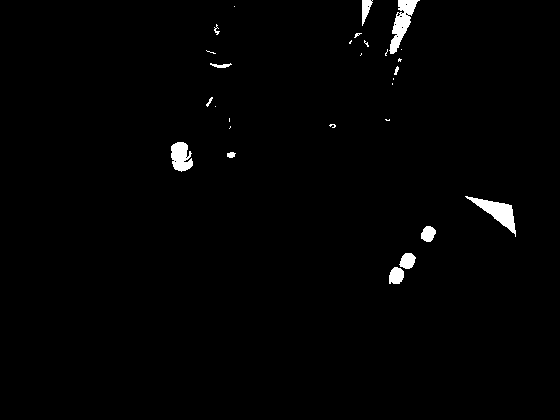

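```bash
python3 -m handwheel '[[20,0,1,0,0],[45,0,2,0,0],[65,0,2,0,0],[80,0,2,0,0],[86,0,2,0,0],[88,0,2,0,0],[88,0,2,0,0]]' 40
python3 - <<'E'
from h import *
plan([495.5,-161,205],-6.6)
im=manip.grab_frame("side");crop(im,"pics/v1.png",240,200,360,320,5)
E
```

```text
t: 59.8
position: [495.2, -161.1, 213.3]
orientation: [-0.471, -0.525, -0.47, 0.531]
wrist_force: [0.5, 0.1, -1.1]
width: 0.0
t 59.8 pos [ 495.2 -161.1  213.3] yang -6.59 F [ 0.5  0.1 -1.1] w 0.0 q7 0.24
tilt [-0.004 -0.007 -1.   ] shift [ 8.2  0.4 -0.2] roll 0.0 or -180.0
```

View pics/v1.png

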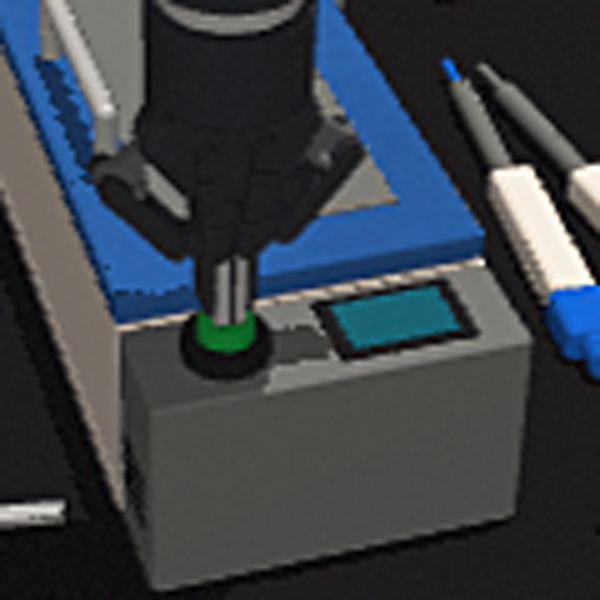

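```bash
python3 -m handwheel '[[2,0,0,0,0],[4,0,0,0,0],[6,0,0,0,0],[6,0,0,0,0]]' 40
python3 -m handwheel '[[2,0,0,0,0],[4,0,0,0,0],[4,0,0,0,0]]' 40
```

```text
t: 60.25
position: [495.9, -161.5, 208.0]
orientation: [-0.472, -0.526, -0.469, 0.53]
wrist_force: [0.9, 1.1, 5.3]
width: 0.4
t: 60.55
position: [496.1, -161.7, 206.4]
orientation: [-0.471, -0.526, -0.469, 0.53]
wrist_force: [-7.0, 2.4, 20.9]
width: -0.5
```

```bash
python3 -m handwheel '[[0,0,0,0,0],[-10,0,0,0,0],[-40,0,0,0,0],[-80,0,0,0,0],[-120,0,0,0,0],[-150,0,0,0,0],[-150,0,0,0,0],[-150,0,0,0,0]]' 40
python3 - <<'E'
from h import *
plan([495.5,-161,355],-6.6)
for n in ("scene","side","wrist"): cv2.imwrite(f"pics/z_{n}.png",manip.grab_frame(n))
d=cv2.absdiff(cv2.imread("pics/a_side.png"),cv2.imread("pics/z_side.png")).max(2); cv2.imwrite("pics/z_d.png",(d>60).astype(np.uint8)*255)
E
```

```text
t: 61.35
position: [496.3, -160.9, 356.4]
orientation: [-0.471, -0.526, -0.469, 0.53]
wrist_force: [0.6, 0.3, 0.0]
width: 0.2
t 61.35 pos [ 496.3 -160.9  356.4] yang -6.61 F [0.6 0.3 0. ] w 0.2 q7 0.16
tilt [-0.001 -0.005 -1.   ] shift [ 1.4 -0.8  0.2] roll -0.0 or 180.0
```

View pics/z_side.png

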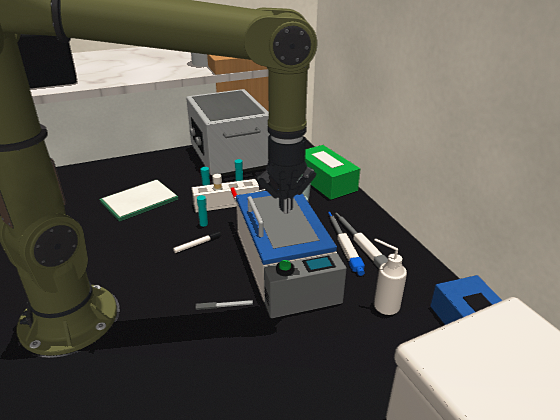

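View pics/z_scene.png

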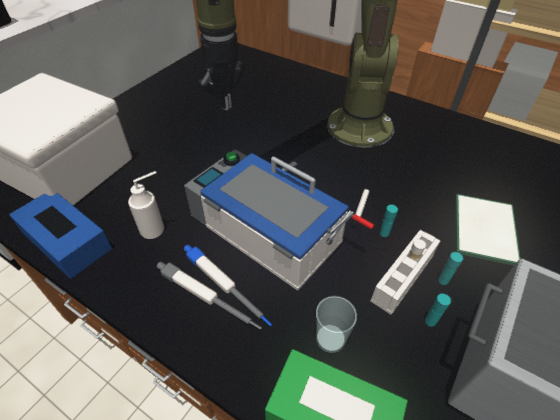

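View pics/z_d.png

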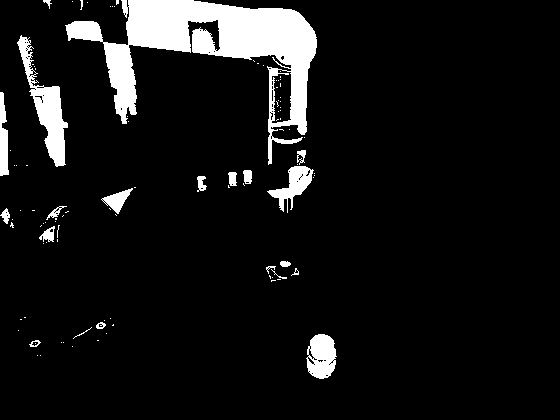

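The lid is shut, the button has been pressed and has sprung back (it is in the arm's shadow), and nothing else has moved. I'm handing the job in.

```bash
python3 -c "
from station import manip
print(manip.sign_off())"
```

```text
the job is handed in; nothing more can be done
None
```

The job is done and handed in after about 61 s of robot time, well inside the 210 s limit.

- **Lid opening:** I raised the lid to its stop and let go. The knee knob then sat within about 1 px of its expected locked position, and the lid held up by itself.
- **Tubes and jar:** All three blue-capped tubes stand one to a small well, and the jar is in the big well. I checked each in the wrist picture after placing it. The jar had been knocked a few centimetres during the run, so I measured its position again before grasping it. The white-capped tube is still in the rack.
- **Lid closing:** I moved the knob about 45 mm up and forward along its arc, and the lid stayed near 1.24 rad. I then lowered it by the handle to firm contact (about 22 N). Afterwards the lid looked the same in the scene picture as at the start.
- **Start button:** I pressed it to its end stop, about 6 mm by the arm's own height reading (about 21 N), then backed off. It has no direct readout.

Comparing the start and end pictures shows changes only from the moved tubes and jar, the arm, and its shadows. No check failed or disagreed beyond 2–4 mm of measuring scatter.

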